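# Turn a closed sensor case over onto the viewing stand

## Robot

A 7-joint arm with a two-finger parallel gripper is mounted at the origin on a cart in front of the work surface, level with it; the furniture and walls round the work are solid. World frame = base frame: x ahead of the robot, y to its left, z up, the work surface at z = 0. Lengths are in m, angles in degrees, forces in N, time in s.
With the tool pointing down it reaches from about 0.425 to 0.875 m from the base axis. Payload 4.7 kg.
Tool frame: the origin (TCP) lies on the front face of the gripper's body, between the roots of the fingers; the fingertips stand 70 mm ahead of it and the grasp point (between the pads) lies 51 mm ahead of it (tip_extent is the distance from the TCP to the fingertips, in m); z points along the fingers, y is the direction in which the jaws open and shut (so a half turn about z gives the same grasp; the last joint's range is limited). The gripper opens to 87 mm and grips with 3 to 60 N. Pads are 19 mm wide; open, the fingers measure 117 mm over their backs; the gripper's body (75 mm by 190 mm) begins 51 mm behind the grasp point.
Start: joints at [-70.239, 18.392, -4.016, 83.108, 1.295, 78.541, -3.26], TCP at [0.211, 0.615, 0.292] pointing down, gripper open.
Joint ranges: [-163.93, 163.93], [-17.29, 119.83], [-79.2, 71.16], [3.27, 140.29], [-89.18, 269.18], [5.43, 117.66], [-154.24, 154.24]. Speed limits (degrees/s): [147.25, 147.25, 180, 180, 180, 180, 180].

## Interface

Orientations are given as [roll, pitch, yaw] about the fixed x, y, z axes, in that order (R = Rz(yaw) Ry(pitch) Rx(roll)).
In Python, from cell import * gives the robot as it stands.
- The arm moves only by the tool carry_out, never from a script. Its argument "increments" is text: rows parted by semicolons, each of 7 numbers parted by spaces: the opening, from 0 (shut) to 1 (fully open), then the shift along the tool's x, y, z in m, then the turn, a rotation vector about the tool's x, y, z in degrees. A call has 1 to 20 rows; each row shifts and turns the pose as measured when the row begins, along the tool's axes as they then stand; what a row does not reach is not made up. A row lasts 1/8 s, in which the tool goes at most 62.5 mm and 10.7 degrees, less where a joint would pass 70% of its speed; a pose out of reach is approached as far as the arm can. A call is refused whole if a number of a shift passes 0.0625 or a number of a turn 10.7, either way. A call with a gripper value outside its range is refused whole. The fingers move at their own pace and stop on an object; "force" is the grip in N (left out, the last holds). Time passes only in rows, so rows that do not move let the fingers close. It gives the time, the measured TCP pose, the force and the opening at its end, in the units of the state.
- get_obs(): the state, without advancing time (a new reading comes with each control period).
- read_camera(name): name is "side" or "top"; returns a dict with "img" (400x640x3 uint8, blue, green, red), "fx", "fy", "cx", "cy" (pixels), "world_from_camera" (4x4, takes a point from camera to world coordinates). Camera axes: x right, y down, z forward; pixel columns grow to the right and rows downward; lengths in m; the calibration is good to about 2 mm. A picture is of the moment at which its call begins. There is no depth.
- sign_off(): hands the job in, once; it reports no verdict.
Trained networks look in a picture, given as the dict that the camera call returned (one of the last four; its "shot" number tells which), for a name from the list of things; names that differ only in an ending like _2 or _b are one class to them, and where a whole thing is asked for, a point or a joint stands for the part that bears it (a point fixed in the world has none). Each returns a list of dicts, best first, with "confidence" (0 to 1); they miss things now and then, are a little off and sometimes report something else, mostly with a low value. They report only what shows in the picture. A call takes as long as a camera call.
- masks_of(target, picture): "pixels" (400x640 bool, what is visible of it) and "bbox" ([left, top, right, bottom] in pixels, round what is visible of it).
The state is a dict: "time_s": time; "qpos": joint angles; "joint_velocities": joint speeds; "effort": joint torques, N m; "tool_pos": TCP position; "tool_rot": TCP orientation; "force": force on the tool from outside, world axes, zero at the start; "wrist_torque": the same for the moment, N m; "grip_width": finger opening in m.
Only numpy, scipy, OpenCV 4.12 (cv2) and the standard library are available. Lean on these libraries where they do the work, as an engineer would, in place of code of your own. Each camera call takes 0.05 s, during which the arm holds its last target.

## Task

The closed sensor case leans lid up on the plain stand. Pinch lid and base together, turn the case over without letting it come open, and set it (do not drop it) with the lid underneath, square between the side cheeks of the stand with the window and down against its ledge, so that the sensor can be viewed from below through the clear lid. Let go, and leave everything else on the bench where it is.

Things in the scene. Friction and masses are not known exactly. Their poses are not given: they have to be found in the camera images.
- base_mid (a point): Centre of the closed case (94 x 124 x 33 mm), carried by its grey base, a tray 86 x 116 x 30 mm. x: width, y: length, z: towards the lid; base underside 16.5 mm off on -z, lid's outer face 16.5 mm off on +z. At the start y points up the slope. The upper 48 mm of the base (+y) stand free above and below: pinch there, fingers down the slope. With contents 0.2 to 0.4 kg; bears a 60 N grip.
- lid_mid (a point): The same centre of the closed case and the same axes, carried by the clear cap lid: top 94 x 124 x 3 mm, its skirt reaching 14 mm down round the base with 1.5 mm play all round. Nothing latches it, it lies on loosely; while the case is closed this point stays within 3 mm of base_mid.
- sensor: Small box 55 x 100 x 25 mm lying loose inside the case with 3 mm of play under the lid; it goes over with the case. Origin in the centre of its underside.
- plain_stand: Fixed aluminium stand with a plain sloping plate and no cheeks, foot 118 x 105 mm; the case leans on it at the start. Origin: under it on the bench, z up, x across the slope, which comes down towards -y at 50 degrees from level. The plate is 104 mm wide, 6 mm thick and reaches 68 mm uphill from a ledge 12 mm high that carries the base's lower edge.
- window_stand: Fixed stand of the same make with a window in the slope and two dark side cheeks. Origin: under it on the bench, z up, x across the slope, which comes down towards -y at 50 degrees. Two rails 44 mm apart reach 68 mm uphill from a ledge 12 mm high. The cheeks are 106 mm apart (6 mm free on each side of the lid), reach 56 mm uphill and 20 mm off the face.
- window_seat (a point): Where the centre of the closed case lies when the turned case lies flat with its lid on the window stand's rails, lower lid edge on the ledge, midway between the cheeks. Axes as the window stand's (z vertical, slope coming down towards -y at 50 degrees). The case's z then points into the slope, 40 degrees below level.
- flux_bottle_mid (a point): Small upright bottle with needle tip, 34 x 33 x 108 mm; bystander, leave alone. Half-way up.
- cutter_mid (a point): Side cutter lying flat, 125 x 44 x 12 mm; bystander, leave alone. Its centre.
- spool_mid (a point): Spool standing on its flange, 62 x 77 x 38 mm; bystander, leave alone. Its centre.
- driver_mid (a point): Screwdriver lying flat, 165 x 17 x 17 mm; bystander, leave alone. Its centre.

How it is judged (in metres and radians):
At the end, for the whole second after the job is handed in: The closed case lies at rest lid down on the window stand: centre within 9 mm across and 8 mm along and in height of the seat point, lid face within 8 degrees of the slope, square within 8 degrees; lid and base within 6 mm and parallel within 4 degrees, sensor inside (x of lid_mid in the frame of window_seat between -0.009 and 0.009 m and y of lid_mid in the frame of window_seat between -0.008 and 0.008 m and z of lid_mid in the frame of window_seat between -0.008 and 0.008 m and angle between lid_mid's own z axis and vertical between 2.1293 and 2.40855 rad and angle between the x axis of lid_mid and the x axis of window_seat, either way round below 0.14 rad and distance between base_mid and lid_mid below 0.006 m and angle between the z axis of base_mid and the z axis of lid_mid, either way round below 0.07 rad and distance between sensor and base_mid below 0.035 m and linear speed of sensor below 0.02 m/s); the robot touches nothing.
It fails at once if the case came open (lid and base more than 9 mm apart or gaping by more than 9 degrees) (distance between base_mid and lid_mid above 0.009 m or angle between the z axis of base_mid and the z axis of lid_mid, either way round above 0.157 rad).
It fails at once if the case was dropped (falling free of the fingers faster than 0.4 m/s) (linear speed of sensor above 0.4 m/s and contact force between the fingers and anything else below 0.1 N).
It fails at once if a bystander was shifted by more than 25 mm (distance of any of flux_bottle_mid, cutter_mid, spool_mid, driver_mid from where it was at the start of the episode above 0.025 m).
It also fails if it takes over 51 s, if anything falls off the work surface, if the arm or the gripper's body presses on something with over 40 N, if the wrist force passes 120 N, or if a joint passes its speed limit or range.

## Working session

There is one attempt and no reset: what is moved stays moved. The work goes in short steps, Python scripts to look and compute and a tool call to move; the robot and the scene stay as the last step left them, time stands still between calls to the robot, and variables do not carry over. Pictures are saved under pics/ and viewed, and the job is handed in when it is done.

Besides the shell and the picture viewer there is one more tool, called after ">>>" as name(argument=value, ...) on one line, values as JSON. carry_out: Moves the arm, as the interface text tells. Its arguments: {"type":"object","properties":{"increments":{"type":"string"},"force":{"type":"number"}},"required":["increments"]}

```bash
ls; mkdir -p pics; python3 - <<'E'
from cell import *
import cv2,numpy as np
np.set_printoptions(precision=4,suppress=True)
print(get_obs())
for n in ("side","top"):
    p=read_camera(n); cv2.imwrite(f"pics/{n}0.png",p["img"]); print(n,p["fx"],p["fy"],p["cx"],p["cy"],p["shot"]); print(p["world_from_camera"])
    for t in ["base_mid","lid_mid","plain_stand","window_stand","flux_bottle_mid","cutter_mid","spool_mid","driver_mid"]:
        r=masks_of(t,p); print(t,[(round(float(d["confidence"]),2),d["bbox"]) for d in r[:3]])
E
```

```text
pics
{'time_s': 0.0, 'qpos': array([-70.237 ,  18.4375,  -4.0137,  83.1757,   1.2956,  78.5405,
        -3.2607]), 'joint_velocities': array([ 0.0091,  0.0306,  0.0064, -0.0827,  0.0035,  0.0276,  0.0742]), 'effort': array([  0.0001, -49.1263,  -0.4037, -31.2529,  -0.0639,   0.0433,
         0.0001]), 'tool_pos': array([0.2111, 0.6143, 0.2912]), 'tool_rot': array([-179.8916,    0.007 ,  161.0445]), 'force': array([ 0.6944, -0.1037, -0.1475]), 'wrist_torque': array([-0.0221,  0.0117, -0.028 ]), 'grip_width': 0.08717660444241777}
side 406.15607160878335 406.15607160878335 319.1136537742368 190.68243180340295 1
[[-0.9826 -0.0944  0.1598  0.3981]
 [-0.1855  0.4675 -0.8643  1.008 ]
 [ 0.0069 -0.879  -0.4768  0.6121]
 [ 0.      0.      0.      1.    ]]
base_mid [(0.69, [352.8, 145.6, 385.0, 161.3])]
lid_mid [(0.63, [356.7, 144.4, 389.3, 163.7])]
plain_stand [(0.94, [345.9, 157.5, 393.2, 186.7])]
window_stand [(0.83, [334.9, 246.7, 394.6, 297.3])]
flux_bottle_mid [(0.62, [269.8, 280.6, 282.8, 321.0])]
cutter_mid [(0.58, [347.0, 204.6, 387.3, 219.3])]
spool_mid [(0.89, [269.6, 199.7, 290.9, 216.1]), (0.34, [334.7, 246.0, 396.7, 301.4])]
driver_mid [(0.71, [344.3, 195.1, 367.8, 201.0])]
top 468.68872244315537 468.68872244315537 323.69860885502544 194.20485483665104 2
[[-0.0131 -0.9952  0.0967  0.4041]
 [-0.9999  0.0132  0.0013  0.0759]
 [-0.0026 -0.0967 -0.9953  1.5664]
 [ 0.      0.      0.      1.    ]]
base_mid []
lid_mid [(0.56, [404.2, 203.5, 430.7, 242.5])]
plain_stand [(0.78, [390.0, 202.9, 425.0, 243.3])]
window_stand [(0.75, [242.0, 216.9, 276.1, 257.1])]
flux_bottle_mid [(0.42, [209.4, 177.4, 221.6, 190.8])]
cutter_mid [(0.73, [324.6, 217.3, 348.5, 242.2])]
spool_mid [(0.64, [316.4, 145.3, 332.3, 165.4])]
driver_mid []
```

```bash
python3 - <<'E'
import cv2
a=cv2.imread("pics/side0.png");b=cv2.imread("pics/top0.png")
cv2.imwrite("pics/s0a.png",cv2.resize(a[120:320,240:430],None,fx=3,fy=3,interpolation=cv2.INTER_CUBIC))
cv2.imwrite("pics/t0a.png",cv2.resize(b[130:280,190:450],None,fx=3,fy=3,interpolation=cv2.INTER_CUBIC))
E
```

```text
(no output)
```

View pics/side0.png

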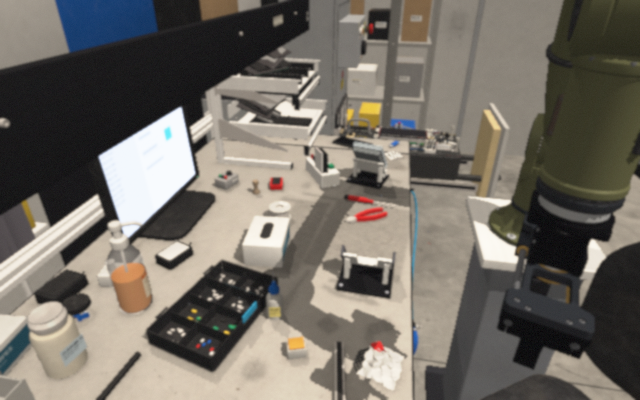

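View pics/s0a.png

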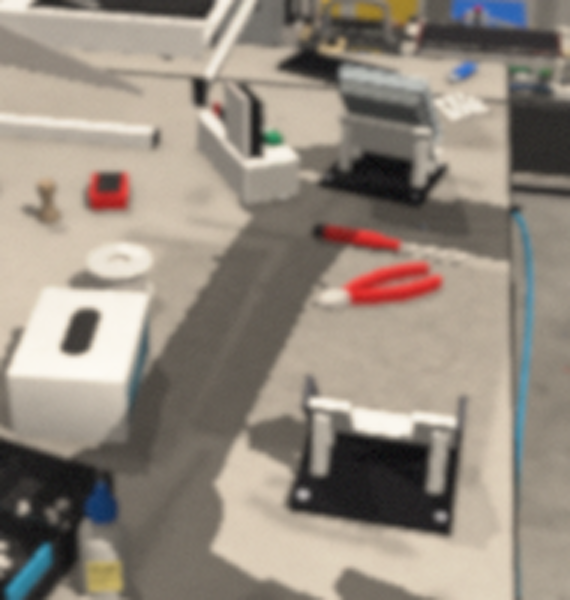

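View pics/t0a.png

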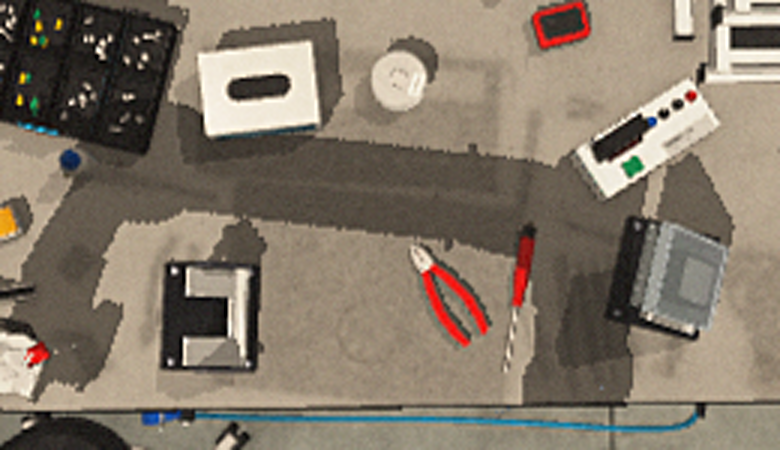

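View pics/top0.png

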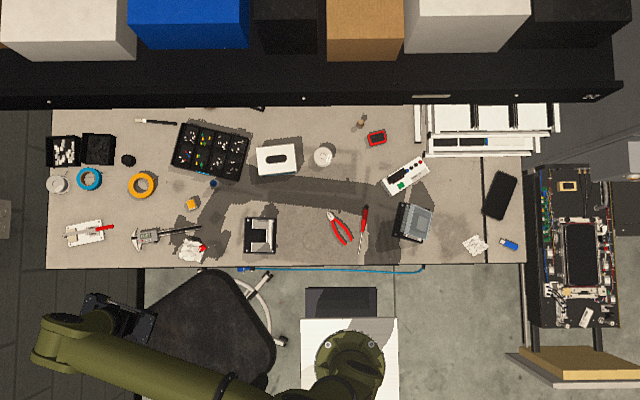

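View crops.

```bash
python3 - <<'E'
import cv2
a=cv2.imread("pics/side0.png");b=cv2.imread("pics/top0.png")
def crop(im,x0,y0,w,h,f,name):
    c=cv2.resize(im[y0:y0+h,x0:x0+w],None,fx=f,fy=f,interpolation=cv2.INTER_CUBIC)
    for i in range(0,w,10):
        cv2.line(c,(i*f,0),(i*f,8),(0,0,255),1); cv2.putText(c,str(x0+i),(i*f,20),0,.4,(0,0,255))
    for i in range(0,h,10):
        cv2.line(c,(0,i*f),(8,i*f),(0,0,255),1); cv2.putText(c,str(y0+i),(9,i*f+4),0,.4,(0,0,255))
    cv2.imwrite(f"pics/{name}.png",c)
crop(a,325,240,80,60,10,"ws_side"); crop(b,235,210,50,55,10,"ws_top")
crop(a,335,135,70,58,10,"ps_side"); crop(b,385,195,55,55,10,"ps_top")
E
```

```text
(no output)
```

View pics/ws_side.png

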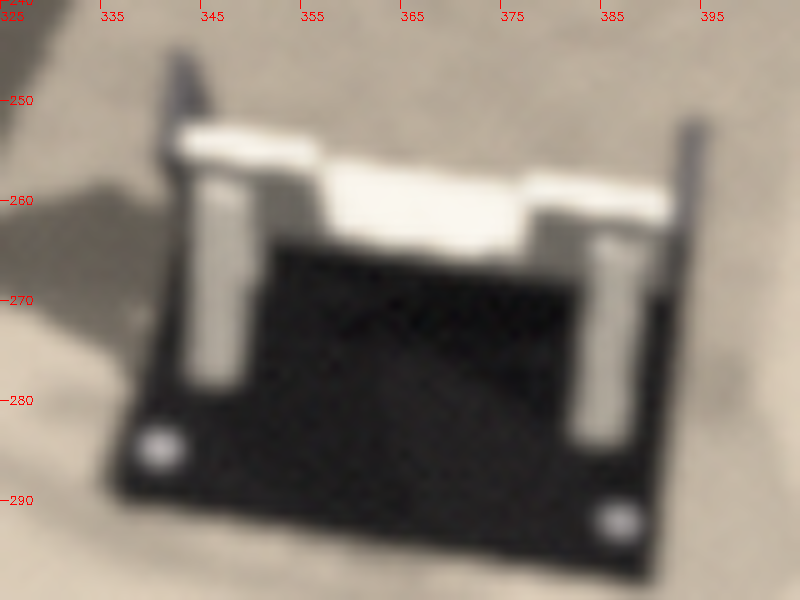

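View pics/ws_top.png

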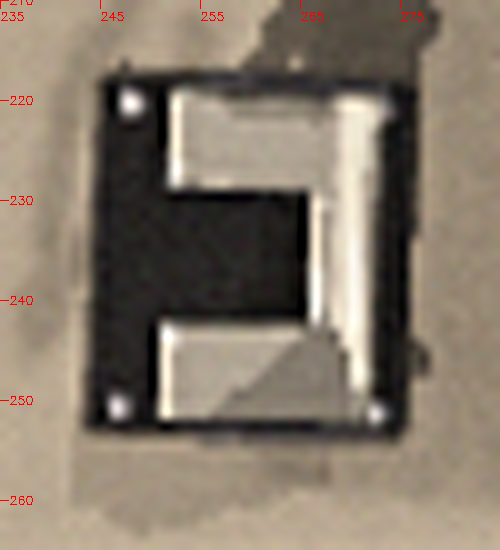

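View pics/ps_side.png

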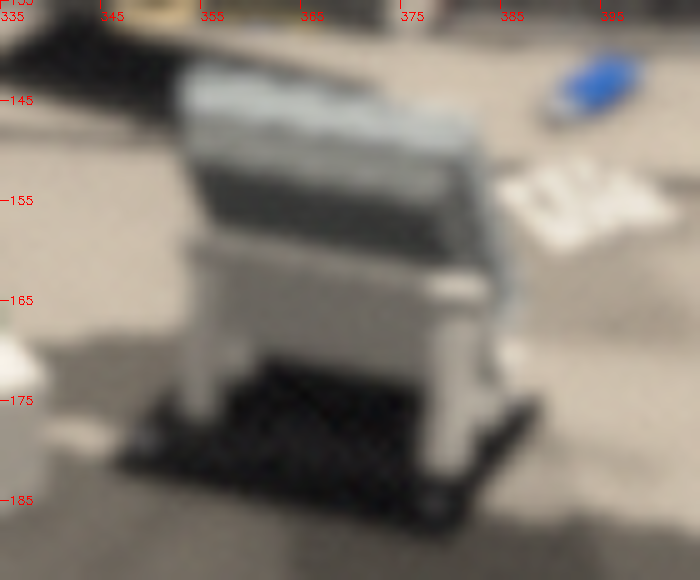

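View pics/ps_top.png

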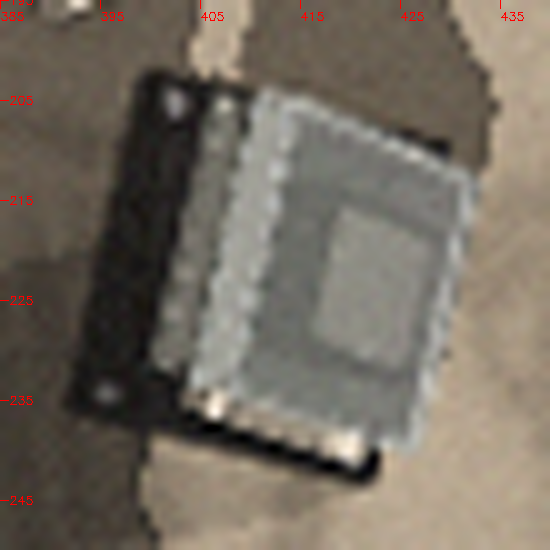

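```bash
cat > h.py <<'E'
import numpy as np, cv2
from scipy.optimize import least_squares
np.set_printoptions(precision=4,suppress=True)
S50,C50=np.sin(np.radians(50)),np.cos(np.radians(50))
U=np.array([0,C50,S50]);N=np.array([0,-S50,C50])
CAM={
'side':(406.156,319.1137,190.6824,None),'top':(468.6887,323.6986,194.2049,None)}
import json,os
def load():
    if os.path.exists('cam.npz'):
        return {k:v for k,v in np.load('cam.npz').items()}
    from cell import read_camera
    d={}
    for n in('side','top'):
        p=read_camera(n); d[n]=np.asarray(p['world_from_camera']); d[n+'K']=np.array([p['fx'],p['fy'],p['cx'],p['cy']])
    np.savez('cam.npz',**d); return d
C=load()
def proj(n,P):
    P=np.atleast_2d(P);T=np.linalg.inv(C[n]);q=P@T[:3,:3].T+T[:3,3];fx,fy,cx,cy=C[n+'K']
    return np.c_[fx*q[:,0]/q[:,2]+cx,fy*q[:,1]/q[:,2]+cy]
def W(pose,P):  # pose x,y,yaw(rad) local->world
    c,s=np.cos(pose[2]),np.sin(pose[2]);P=np.atleast_2d(P)
    return np.c_[pose[0]+c*P[:,0]-s*P[:,1],pose[1]+s*P[:,0]+c*P[:,1],P[:,2]]
def sl(L,x,u,n): return np.array([x,L[0],L[1]])+u*U+n*N
E
cat > fit.py <<'E'
from h import *
hx,hy=.059,.0525
def pts(L,foot):
    hf=foot
    ws=[('side',sl(L,.052,.068,0),(342.5,252.3)),('side',sl(L,.022,.068,0),(356.7,254.2)),('side',sl(L,-.022,.068,0),(377,257.0)),('side',sl(L,-.052,.068,0),(392.3,259.0)),
     ('side',(hx,hy,0),(335.8,289.8)),('side',(-hx,hy,0),(390.2,298.2)),
     ('top',(hx,hy,hf),(245,217.8)),('top',(-hx,hy,hf),(243.7,253.2)),('top',(-hx,-hy,hf),(275.3,253.6)),('top',(hx,-hy,hf),(276.5,217.8)),
     ('top',sl(L,.052,.068,-.003),(252.5,219)),('top',sl(L,.022,.068,-.003),(252.2,228.7)),('top',sl(L,-.022,.068,-.003),(251.3,242.5)),('top',sl(L,-.052,.068,-.003),(251,251.8)),
     ('top',sl(L,.05,0,0),(269,219.8)),('top',sl(L,.05,0,.012),(272.3,219.8))]
    ps=[('side',(hx,hy,0),(346.3,182)),('side',(-hx,hy,0),(379.5,188.2)),('side',(-hx,-hy,0),(388.3,175.2)),
     ('top',(hx,hy,hf),(399.6,202.3)),('top',(-hx,hy,hf),(392,236)),('top',(-hx,-hy,hf),(422,243)),('top',(hx,-hy,hf),(429.8,209.3)),
     ('side',sl(L,.052,.068,0),(353.5,158.7)),('side',sl(L,-.052,.068,0),(383,162.5))]
    return ws,ps
def res(p,full=False):
    ws,ps=pts(p[6:8],p[8]);r=[]
    for po,l in((p[:3],ws),(p[3:6],ps)):
        for n,P,q in l: r.append(proj(n,W(po,P))[0]-q)
    return np.array(r) if full else np.r_[np.ravel(r),(p[8]-.006)/.003]
p0=np.array([.37,.26,0,.42,-.2,-.25,-.03,.03,.006])
s=least_squares(res,p0,loss='soft_l1')
print(s.x,s.cost);print(np.degrees(s.x[[2,5]]))
print(np.c_[np.round(res(s.x,True),1)])
np.save('fit.npy',s.x)
E
python3 fit.py
```

```text
[ 0.4219  0.2892 -0.0374  0.4582 -0.2113 -0.2445 -0.0282  0.0254  0.0058] 8.773862864308057
[ -2.144  -14.0089]
[[ 0.8 -0. ]
 [ 0.4  0.1]
 [ 0.6  0.2]
 [-0.4  0.2]
 [ 0.1  0.9]
 [ 0.5  1.3]
 [ 0.5 -0.8]
 [ 0.4 -0.5]
 [ 0.5 -0.1]
 [ 0.5 -0. ]
 [ 0.1 -0.6]
 [ 0.  -0.8]
 [ 0.4 -0.7]
 [ 0.3 -0.5]
 [-0.1  0.3]
 [-0.9  0.2]
 [-0.6  0.4]
 [ 0.8  1.6]
 [ 1.2  1.3]
 [-0.1 -0.9]
 [-0.2 -0. ]
 [ 0.8  0.3]
 [ 0.4 -0.7]
 [-0.7 -1.7]
 [ 0.6  0.3]]
```

```bash
sed -i 's/W(po,P))\[0\]-q)/W(po,P))[0]-(np.array(q)-.5))/' fit.py; python3 fit.py; cat > ov.py <<'E'
from h import *
p=np.load('fit.npy');L=p[6:8]
def box(f,x,u,n):
    return [f(a,b,c) for a in x for b in u for c in n]
ED=[(0,1),(2,3),(4,5),(6,7),(0,2),(1,3),(4,6),(5,7),(0,4),(1,5),(2,6),(3,7)]
def draw(name,src,boxes,x0,y0,w,h,f,out):
    im=cv2.imread(src);c=cv2.resize(im[y0:y0+h,x0:x0+w],None,fx=f,fy=f,interpolation=cv2.INTER_CUBIC)
    for P,col in boxes:
        q=(proj(name,np.array(P))-[x0,y0]+.5)*f
        for a,b in ED: cv2.line(c,tuple(np.round(q[a]).astype(int)),tuple(np.round(q[b]).astype(int)),col,1,cv2.LINE_AA)
    cv2.imwrite('pics/'+out,c)
if __name__=='__main__':
    s=lambda x,u,n:sl(L,x,u,n); fl=lambda x,y,z:np.array([x,y,z])
    F=box(fl,(-.059,.059),(-.0525,.0525),(0,.006))
    R1=box(s,(.022,.052),(0,.068),(-.006,0));R2=box(s,(-.052,-.022),(0,.068),(-.006,0))
    K1=box(s,(.053,.056),(0,.056),(0,.02));K2=box(s,(-.053,-.056),(0,.056),(0,.02))
    LE=box(s,(-.052,.052),(-.006,0),(-.006,.012))
    wb=[(W(p[:3],np.array(b)),c) for b,c in((F,(255,255,0)),(R1,(0,0,255)),(R2,(0,0,255)),(K1,(0,255,0)),(K2,(0,255,0)),(LE,(255,0,255)))]
    PL=box(s,(-.052,.052),(0,.068),(-.006,0))
    LID=box(s,(-.047,.047),(-.004,.120),(.030-.011,.033));BA=box(s,(-.043,.043),(0,.116),(0,.030))
    pb=[(W(p[3:6],np.array(b)),c) for b,c in((F,(255,255,0)),(PL,(0,0,255)),(LID,(0,255,0)),(BA,(255,0,255)))]
    A=(('side','pics/side0.png'),('top','pics/top0.png'))
    draw(*A[0],wb,325,240,80,60,8,'o1.png');draw(*A[1],wb,235,210,50,55,8,'o2.png')
    draw(*A[0],pb,335,135,70,58,8,'o3.png');draw(*A[1],pb,385,195,55,55,8,'o4.png')
    import numpy as np
    a=[cv2.imread(f'pics/o{i}.png') for i in(1,2,3,4)]
    h=480
    def pad(x): y=np.zeros((h,x.shape[1],3),np.uint8); y[:x.shape[0]]=x[:h]; return y
    cv2.imwrite('pics/oA.png',np.hstack([pad(a[0])[:,:640],])) 
    cv2.imwrite('pics/oB.png',np.hstack([pad(a[1]),pad(a[3])])[:, :800]); 
E
python3 ov.py
```

```text
[ 0.4233  0.2904 -0.0357  0.4599 -0.21   -0.2449 -0.0282  0.0276  0.0059] 11.39695928246795
[ -2.046  -14.0317]
[[ 0.6  0. ]
 [ 0.3  0.1]
 [ 0.6  0.2]
 [-0.4  0.2]
 [-0.   1.7]
 [ 0.4  2.1]
 [ 0.6 -0.6]
 [ 0.5 -0.4]
 [ 0.6 -0. ]
 [ 0.6  0.1]
 [ 0.1 -0.5]
 [ 0.  -0.7]
 [ 0.4 -0.6]
 [ 0.3 -0.3]
 [-0.1  0.3]
 [-0.9  0.3]
 [-0.6  1.1]
 [ 0.7  2.2]
 [ 1.2  1.9]
 [-0.1 -0.9]
 [-0.1 -0. ]
 [ 0.9  0.3]
 [ 0.5 -0.7]
 [-0.8 -1.6]
 [ 0.6  0.3]]
```

View pics/oA.png

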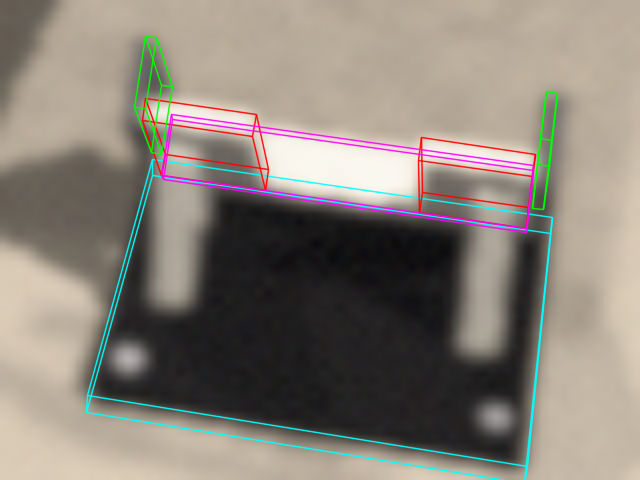

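View pics/oB.png

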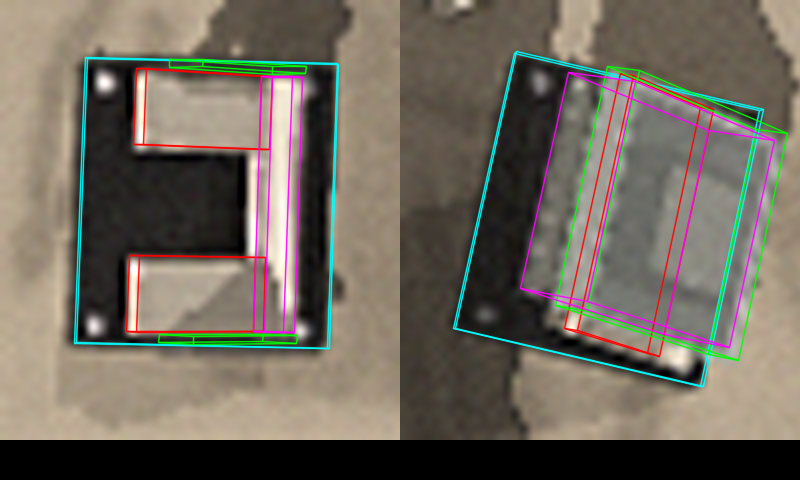

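View pics/o3.png

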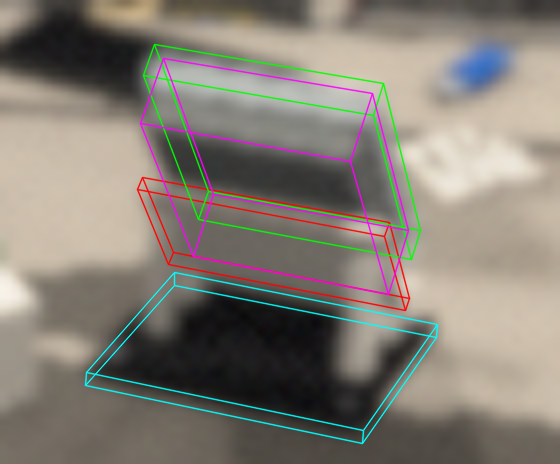

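View pics/o4.png

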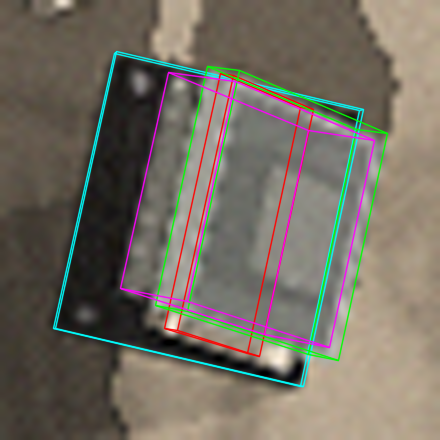

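```bash
python3 - <<'E'
import cv2,numpy as np
a=cv2.imread("pics/side0.png");b=cv2.imread("pics/top0.png")
def crop(im,x0,y0,w,h,f,name):
    c=im[y0:y0+h,x0:x0+w].astype(float);c=np.clip((c-20)*1.5,0,255).astype(np.uint8)
    c=cv2.resize(c,None,fx=f,fy=f,interpolation=cv2.INTER_LANCZOS4)
    for i in range(0,w,5):
        x=int((i+.5)*f); cv2.line(c,(x,0),(x,h*f),(0,0,255) if i%10==0 else (0,90,90),1); cv2.putText(c,str(x0+i),(x,10),0,.35,(0,255,255))
    for i in range(0,h,5):
        y=int((i+.5)*f); cv2.line(c,(0,y),(w*f,y),(0,0,255)if i%10==0 else (0,90,90),1); cv2.putText(c,str(y0+i),(0,y),0,.35,(0,255,255))
    cv2.imwrite(f"pics/{name}.png",c)
crop(a,342,136,52,46,14,"c1"); crop(b,392,198,46,42,14,"c2")
E
```

```text
(no output)
```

View pics/c1.png

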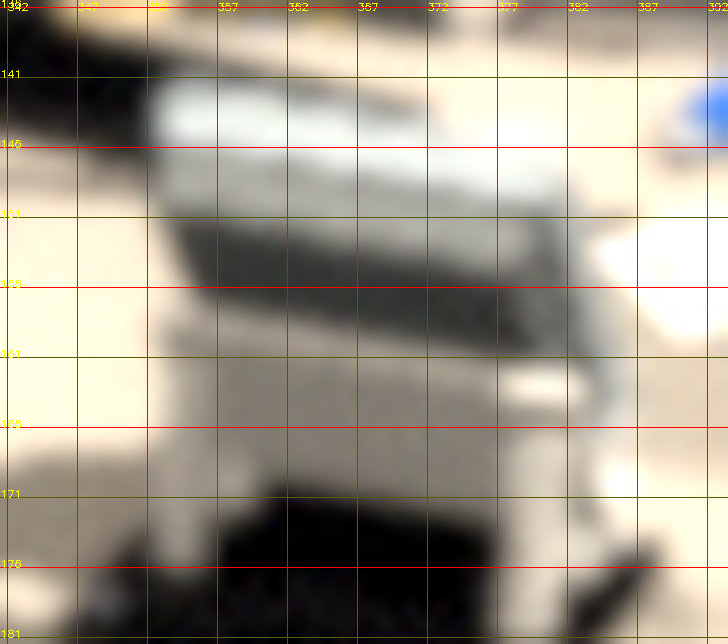

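View pics/c2.png

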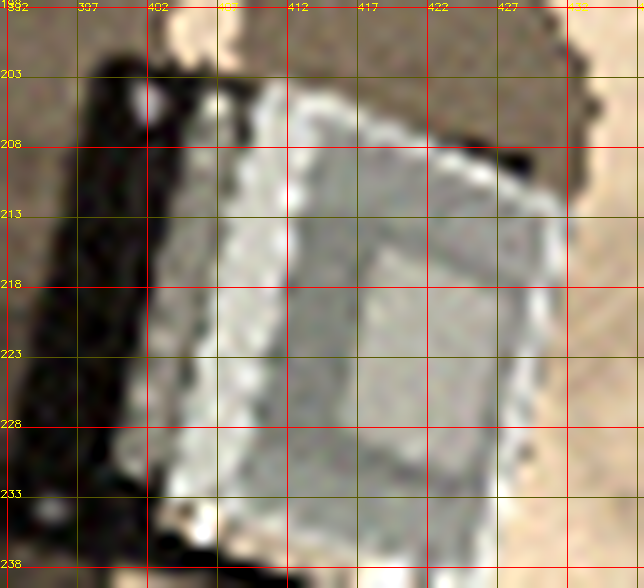

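```bash
cat > fit2.py <<'E'
from h import *
from fit import pts
def case(L,du,dn,dx,dy): # case local
    c,s=np.cos(dy),np.sin(dy)
    def P(x,y,z): # case coords (center)
        return sl(L,dx+c*x-s*y,.058+du+s*x+c*y,.0165+dn+z)
    return [('top',P(.047,.062,.0165),(413.8,205)),('top',P(.047,.062,.0025),(410.2,203.5)),('top',P(.047,-.062,.0165),(432.2,212)),('top',P(-.047,-.062,.0165),(425,239)),
    ('top',P(-.047,.062,.0025),(403,233.5)),('top',P(-.047,.062,.0165),(407.5,234.5)),
    ('side',P(.047,.062,.0165),(352.5,142)),('side',P(-.047,.062,.0165),(381.7,147.2)),('side',P(.043,.058,-.0165),(354,151)),('side',P(-.043,.058,-.0165),(379.5,154.7))]
# p: ws3, ps3, L2, hf, offs side2, top2, du dn dx dy
def res(p,full=False):
    L=p[6:8];ws,ps=pts(L,p[8]);r=[];of={'side':p[9:11],'top':p[11:13]}
    for po,l,h in((p[:3],ws,.5),(p[3:6],ps,.5),(p[3:6],case(L,*p[13:17]),0)):
        for n,P,q in l: r.append(proj(n,W(po,P))[0]+of[n]-(np.array(q)-h))
    r=np.array(r)
    if full: return r
    return np.r_[r.ravel()/.6,(p[8]-.006)/.002,p[9:13]/.8,p[13]/.002,p[14]/.001,p[15]/.004,p[16]/.05]
s=least_squares(res,np.r_[np.load('fit.npy'),np.zeros(8)],loss='soft_l1',x_scale=np.r_[[.01]*9,[1]*4,[.01]*4])
p=s.x;print(p,s.cost);print(np.degrees(p[[2,5,16]]));print(np.round(res(p,True),1).tolist())
np.save('fit2.npy',p)
L=p[6:8]
print('seat',W(p[:3],sl(L,0,.062,.0165)),'case',W(p[3:6],sl(L,p[15],.058+p[13],.0165+p[14])))
E
python3 fit2.py | tail -7
```

```text
[-0.8 -1.6]
 [ 0.6  0.3]]
[ 0.4237  0.2861 -0.0301  0.4603 -0.2148 -0.2429 -0.029   0.0218  0.0058
 -0.2375 -0.6484 -1.8143  0.3826 -0.0012 -0.0011 -0.0016  0.004 ] 26.648184478882833
[ -1.7226 -13.9174   0.2288]
[[0.4, 0.2], [-0.0, 0.2], [0.1, 0.2], [-1.0, 0.2], [-0.0, -0.2], [0.1, -0.0], [-0.0, -0.3], [0.1, -0.0], [0.2, 0.1], [-0.0, 0.2], [0.0, -0.2], [0.0, -0.4], [0.5, -0.3], [0.5, -0.1], [-0.2, 0.6], [-1.0, 0.5], [-0.8, -0.2], [0.5, 0.8], [0.9, 0.6], [-0.5, -0.6], [-0.4, 0.2], [0.6, 0.5], [0.1, -0.5], [-1.0, -1.3], [0.2, 0.6], [-0.0, -0.7], [-0.4, 0.2], [-0.1, -0.1], [1.2, 1.1], [0.4, 0.0], [-0.2, -0.2], [1.5, -1.0], [0.8, -1.3], [-1.7, -0.2], [-1.0, 0.9]]
seat [[0.4236 0.2844 0.0799]] case [[ 0.4577 -0.2186  0.0752]]
```

```bash
cat > plan.py <<'E'
from h import *
from scipy.spatial.transform import Rotation as R, Slerp
def cur():
    from cell import get_obs
    o=get_obs(); return np.array(o['tool_pos']),R.from_euler('xyz',o['tool_rot'],degrees=True),o
def rows(p0,R0,p1,R1,n,opening,via=None):
    sl_=Slerp([0,1],R.concatenate([R0,R1])); out=[];pp,RR=p0,R0
    for i in range(1,n+1):
        t=i/n; q=p0+(p1-p0)*t if via is None else (1-t)**2*p0+2*t*(1-t)*via+t*t*p1
        Rn=sl_([t])[0]; d=RR.inv().apply(q-pp); w=(RR.inv()*Rn).as_rotvec(degrees=True)
        out.append(f"{opening:g} "+" ".join(f"{v:.3f}" for v in d)+" "+" ".join(f"{v:.1f}" for v in w)); pp,RR=q,Rn
    print("; ".join(out).replace("-0.000","0").replace("0.000","0").replace("-0.0 ","0 "))
def Rtool(yaw,flip=False,tilt=40):
    """tool pose on slope of stand with yaw(rad); tilt 40 = along slope, 0=straight down"""
    a=np.radians(90-tilt);u=np.array([0,np.cos(a),np.sin(a)]);n=np.array([0,-np.sin(a),np.cos(a)])
    s=-1 if flip else 1
    M=np.c_[[s,0,0],s*n,-u]
    return R.from_euler('z',yaw)*R.from_matrix(M)
E
python3 - <<'E'
from plan import *
p,r,o=cur(); print(p)
# hover pose for later
Rh=Rtool(-.244,False,40); print(Rh.as_euler('xyz',degrees=True))
# via : straight down, y azimuth 10
Rv=R.from_matrix(np.c_[[np.cos(np.radians(70)),np.sin(np.radians(70)),0],[np.sin(np.radians(70)),-np.cos(np.radians(70)),0],[0,0,-1]])
rows(p,r,np.array([.48,.2,.33]),Rv,11,1,via=np.array([.4,.5,.33]))
E
```

```text
[0.2111 0.6148 0.2923]
[140.      -0.     -13.9802]
1 -0.039 -0.010 -0.007 0.0 0 8.3; 1 -0.040 -0.008 -0.006 0.0 0 8.3; 1 -0.041 -0.006 -0.005 0.0 0 8.3; 1 -0.042 -0.003 -0.005 0.0 0 8.3; 1 -0.043 -0.001 -0.004 0.0 0 8.3; 1 -0.045 0.003 -0.003 0.0 0 8.3; 1 -0.046 0.006 -0.003 0.0 0 8.3; 1 -0.047 0.010 -0.002 0.0 0 8.3; 1 -0.048 0.015 -0.002 0.0 0 8.3; 1 -0.049 0.020 -0.001 0.0 0 8.3; 1 -0.049 0.026 0 0.0 0 8.3
```

>>> carry_out(increments="1 -0.039 -0.010 -0.007 0 0 8.3; 1 -0.040 -0.008 -0.006 0 0 8.3; 1 -0.041 -0.006 -0.005 0 0 8.3; 1 -0.042 -0.003 -0.005 0 0 8.3; 1 -0.043 -0.001 -0.004 0 0 8.3; 1 -0.045 0.003 -0.003 0 0 8.3; 1 -0.046 0.006 -0.003 0 0 8.3; 1 -0.047 0.010 -0.002 0 0 8.3; 1 -0.048 0.015 -0.002 0 0 8.3; 1 -0.049 0.020 -0.001 0 0 8.3; 1 -0.049 0.026 0 0 0 8.3")

```text
time_s: 2.38
tool_pos: [0.4741, 0.1882, 0.3307]
tool_rot: [-180.0, -0.2, 67.3]
force: [-0.1, 0.2, 0.0]
grip_width: 0.0869
```

```bash
python3 - <<'E'
from plan import *
p,r,o=cur(); print(p,o['qpos'])
yaw=np.radians(-14); Rh=Rtool(yaw); u=R.from_euler('z',yaw).apply(U)
c=np.array([.458,-.216,.078]); print(c+u*.092)
h=c+u*.19; print(h)
rows(p,r,h,Rh,14,1,via=np.array([.5,.05,.33]))
E
```

```text
[0.4741 0.1882 0.3307] [-46.486   -0.3559  21.9832 100.1601  -0.0456  80.0249 -47.1692]
[ 0.4723 -0.1586  0.1485]
[ 0.4875 -0.0975  0.2235]
1 -0.017 0.011 0.001 -2.4 -2.0 5.6; 1 -0.016 0.012 0.003 -2.4 -2.0 5.6; 1 -0.015 0.013 0.005 -2.4 -2.0 5.6; 1 -0.014 0.014 0.007 -2.4 -2.0 5.6; 1 -0.012 0.014 0.009 -2.4 -2.0 5.6; 1 -0.011 0.015 0.011 -2.4 -2.0 5.6; 1 -0.009 0.015 0.013 -2.4 -2.0 5.6; 1 -0.007 0.014 0.015 -2.4 -2.0 5.6; 1 -0.006 0.014 0.017 -2.4 -2.0 5.6; 1 -0.004 0.013 0.019 -2.4 -2.0 5.6; 1 -0.002 0.012 0.020 -2.4 -2.0 5.6; 1 -0.001 0.011 0.022 -2.4 -2.0 5.6; 1 0.001 0.009 0.023 -2.4 -2.0 5.6; 1 0.002 0.008 0.024 -2.4 -2.0 5.6
```

>>> carry_out(increments="1 -0.017 0.011 0.001 -2.4 -2.0 5.6; 1 -0.016 0.012 0.003 -2.4 -2.0 5.6; 1 -0.015 0.013 0.005 -2.4 -2.0 5.6; 1 -0.014 0.014 0.007 -2.4 -2.0 5.6; 1 -0.012 0.014 0.009 -2.4 -2.0 5.6; 1 -0.011 0.015 0.011 -2.4 -2.0 5.6; 1 -0.009 0.015 0.013 -2.4 -2.0 5.6; 1 -0.007 0.014 0.015 -2.4 -2.0 5.6; 1 -0.006 0.014 0.017 -2.4 -2.0 5.6; 1 -0.004 0.013 0.019 -2.4 -2.0 5.6; 1 -0.002 0.012 0.020 -2.4 -2.0 5.6; 1 -0.001 0.011 0.022 -2.4 -2.0 5.6; 1 0.001 0.009 0.023 -2.4 -2.0 5.6; 1 0.002 0.008 0.024 -2.4 -2.0 5.6; 1 0 0 0 0 0 0")

```text
time_s: 4.25
tool_pos: [0.4822, -0.1134, 0.225]
tool_rot: [139.6, -2.1, -17.6]
force: [0.5, 0.1, -0.0]
grip_width: 0.0874
```

```bash
cat > snap.py <<'E'
import sys;from plan import *;from cell import *
tag=sys.argv[1]
p,r,o=cur();print('p',p,'rot',o['tool_rot'],'q',o['qpos'],'F',o['force'],'g',o['grip_width'],'t',o['time_s'])
for n in('side','top'): cv2.imwrite(f'pics/{n}_{tag}.png',read_camera(n)['img'])
M=r.as_matrix()
# fingers model: tool box corners
def tb(x,y,z): return np.array([p+M@np.array([a,b,c]) for a in x for b in y for c in z])
from ov import draw
w=o['grip_width']/2
bx=[(tb((-.0095,.0095),(w,w+.015),(0,.07)),(0,255,0)),(tb((-.0095,.0095),(-w-.015,-w),(0,.07)),(0,255,255)),(tb((-.0375,.0375),(-.095,.095),(-.08,0)),(255,0,255))]
f=5
for n in('side','top'):
    c=proj(n,p+M[:,2]*.05)[0].astype(int);x0=max(0,min(640-80,c[0]-40));y0=max(0,min(400-100,c[1]-50))
    draw(n,f'pics/{n}_{tag}.png',bx if len(sys.argv)<3 else [],x0,y0,80,100,f,f'{n}_{tag}o.png');print(n,x0,y0)
a=cv2.imread(f'pics/side_{tag}o.png');b=cv2.imread(f'pics/top_{tag}o.png');cv2.imwrite(f'pics/{tag}.png',np.hstack([a,b]))
E
python3 snap.py h1
```

```text
p [ 0.4822 -0.1134  0.225 ] rot [139.645   -2.1332 -17.6381] q [ -37.7524   12.1824   30.138   109.4617   31.3697   79.1287 -127.0956] F [ 0.4534  0.1296 -0.0165] g 0.0873891602690738 t 4.25
side 324 82
top 359 164
```

View pics/h1.png

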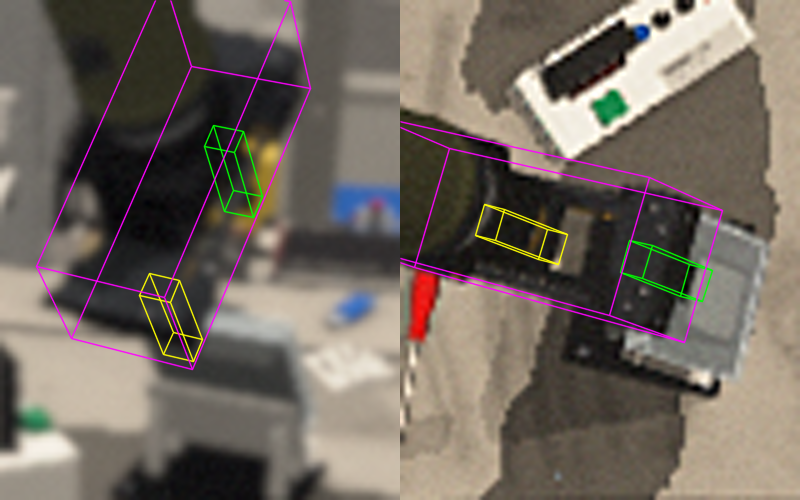

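```bash
python3 - <<'E'
import cv2,numpy as np
a=cv2.imread('pics/side_h1.png')[80:200,320:420];b=cv2.imread('pics/top_h1.png')[165:250,370:450]
g=lambda i:np.clip(255*(i/255.)**.5,0,255).astype(np.uint8)
a=cv2.resize(g(a),(400,480),interpolation=cv2.INTER_CUBIC);b=cv2.resize(g(b),(400,425),interpolation=cv2.INTER_CUBIC)
b=np.vstack([b,np.zeros((55,400,3),np.uint8)])
cv2.imwrite('pics/h1z.png',np.hstack([a,b]))
E
```

```text
(no output)
```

View pics/h1z.png

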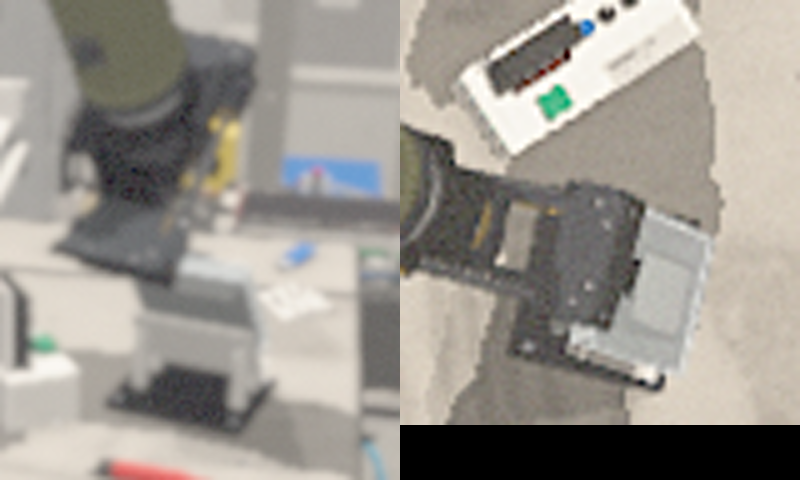

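```bash
python3 - <<'E'
from plan import *
p,r,o=cur()
yaw=np.radians(-14); Rh=Rtool(yaw); u=R.from_euler('z',yaw).apply(U)
for f in ('fit','fit2'):
    q=np.load(f+'.npy'); print(f,W(q[3:6],sl(q[6:8],0,.058,.0165)))
c=np.array([.458,-.216,.078])
rows(p,r,c+u*.17,Rh,4,1)
E
```

```text
fit [[ 0.459  -0.2134  0.0826]]
fit2 [[ 0.4592 -0.219   0.0768]]
1 0 -0.003 0.003 0.1 0.1 -1.0; 1 0 -0.003 0.003 0.1 0.1 -1.0; 1 0 -0.003 0.003 0.1 0.1 -1.0; 1 0 -0.003 0.003 0.1 0.1 -1.0
```

>>> carry_out(increments="1 0 -0.003 0.003 0.1 0.1 -1.0; 1 0 -0.003 0.003 0.1 0.1 -1.0; 1 0 -0.003 0.003 0.1 0.1 -1.0; 1 0 -0.003 0.003 0.1 0.1 -1.0; 1 0 0 0 0 0 0")

```text
time_s: 4.97
tool_pos: [0.4853, -0.1076, 0.2096]
tool_rot: [140.5, 0.1, -13.5]
force: [0.7, 1.0, 0.2]
grip_width: 0.087
```

```bash
python3 - <<'E'
from plan import *
p,r,o=cur();print(p,o['tool_rot'],o['qpos'])
yaw=np.radians(-14); Rh=Rtool(yaw); u=R.from_euler('z',yaw).apply(U)
c=np.array([.459,-.216,.079])
rows(p,r,c+u*.12,Rh,5,1)
E
```

```text
[ 0.4853 -0.1076  0.2096] [140.4545   0.075  -13.5267] [ -37.4496   12.8026   29.3528  110.3416   31.0198   76.7983 -123.5864]
1 0 0 0.010 -0.1 0 0.1; 1 0 0 0.010 -0.1 0 0.1; 1 0 0 0.010 -0.1 0 0.1; 1 0 0 0.010 -0.1 0 0.1; 1 0 0 0.010 -0.1 0 0.1
```

>>> carry_out(increments="1 0 0 0.010 -0.1 0 0.1; 1 0 0 0.010 -0.1 0 0.1; 1 0 0 0.010 -0.1 0 0.1; 1 0 0 0.010 -0.1 0 0.1; 1 0 0 0.010 -0.1 0 0.1; 1 0 0 0 0 0 0")

```text
time_s: 5.72
tool_pos: [0.4765, -0.1419, 0.168]
tool_rot: [139.9, -0.2, -14.0]
force: [0.7, -0.0, -0.1]
grip_width: 0.0871
```

```bash
python3 snap.py h2; python3 - <<'E'
import cv2,numpy as np
a=cv2.imread('pics/side_h2.png')[80:200,320:420];b=cv2.imread('pics/top_h2.png')[165:250,370:450]
g=lambda i:np.clip(255*(i/255.)**.5,0,255).astype(np.uint8)
a=cv2.resize(g(a),(400,480),interpolation=cv2.INTER_CUBIC);b=cv2.resize(g(b),(400,425),interpolation=cv2.INTER_CUBIC)
b=np.vstack([b,np.zeros((55,400,3),np.uint8)])
cv2.imwrite('pics/h2z.png',np.hstack([a,b]))
E
```

```text
p [ 0.4765 -0.1419  0.168 ] rot [139.8629  -0.2085 -14.0394] q [ -35.1718   15.2193   30.5938  113.8046   32.1171   70.4348 -124.3849] F [ 0.6951 -0.0255 -0.0725] g 0.08706628532777677 t 5.725
side 326 97
top 365 167
```

View pics/h2.png

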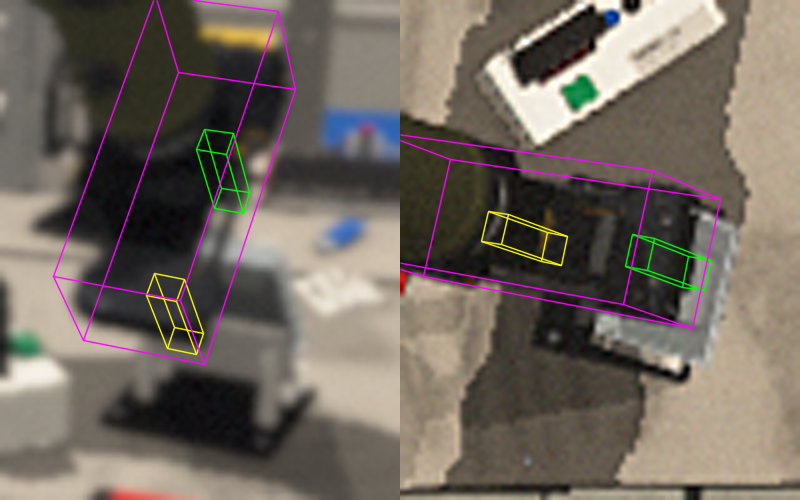

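View pics/h2z.png

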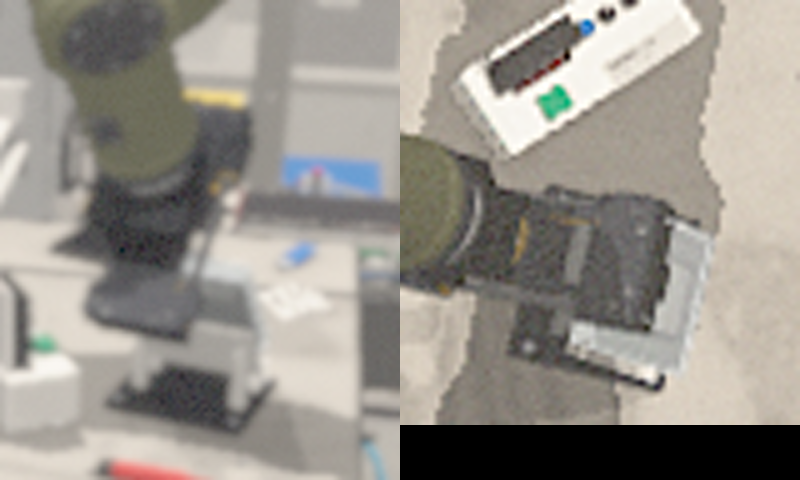

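>>> carry_out(increments="1 0 0 0.007 0 0 0; 1 0 0 0.007 0 0 0; 1 0 0 0.007 0 0 0; 1 0 0 0.006 0 0 0; 1 0 0 0 0 0 0")

```text
time_s: 6.45
tool_pos: [0.4734, -0.1589, 0.1468]
tool_rot: [139.9, -0.3, -13.9]
force: [0.1, -0.6, 0.9]
grip_width: 0.0871
```

```bash
python3 - <<'E'
from plan import *
p,r,o=cur();print(p,o['tool_rot'],o['force'])
yaw=np.radians(-14); u=R.from_euler('z',yaw).apply(U)
c=np.array([.459,-.216,.079]);print(r.inv().apply(c-p))
E
```

```text
[ 0.4734 -0.1589  0.1468] [139.9453  -0.3254 -13.9313] [ 0.0829 -0.5869  0.9211]
[-0.0006  0.0014  0.0898]
```

>>> carry_out(increments="0.6 0 0.001 0 0 0 0; 0.5 0 0 0 0 0 0; 0.45 0 0 0 0 0 0; 0.45 0 0 0 0 0 0", force=10)

```text
time_s: 6.95
tool_pos: [0.4736, -0.1593, 0.1479]
tool_rot: [140.0, -0.4, -13.9]
force: [-0.2, -0.4, -0.2]
grip_width: 0.0549
```

>>> carry_out(increments="0.3 0 0 0 0 0 0; 0.3 0 0 0 0 0 0; 0.3 0 0 0 0 0 0; 0.3 0 0 0 0 0 0", force=10)

```text
time_s: 7.45
tool_pos: [0.4736, -0.16, 0.1486]
tool_rot: [139.9, -0.4, -13.9]
force: [-0.4, 0.3, 0.3]
grip_width: 0.0329
```

>>> carry_out(increments="0.2 0 0 0 0 0 0; 0.2 0 0 0 0 0 0; 0.2 0 0.003 -0.004 0 0 0; 0.2 0 0.006 -0.008 0 0 0; 0.2 0 0.008 -0.010 0 0 0; 0.2 0 0.010 -0.012 0 0 0; 0.2 0 0.010 -0.012 0 0 0; 0.2 0 0.010 -0.012 0 0 0", force=45)

```text
time_s: 8.45
tool_pos: [0.4728, -0.1572, 0.2265]
tool_rot: [140.1, -0.3, -13.9]
force: [0.2, -0.5, -1.7]
grip_width: 0.033
```

```bash
python3 snap.py h3 x
```

```text
p [ 0.4728 -0.1572  0.2265] rot [140.0886  -0.2931 -13.9083] q [ -35.188     9.552    31.621   111.9175   34.0332   75.9494 -120.644 ] F [ 0.1867 -0.5203 -1.6946] g 0.03296041013035896 t 8.45
side 328 77
top 374 167
```

View pics/h3.png

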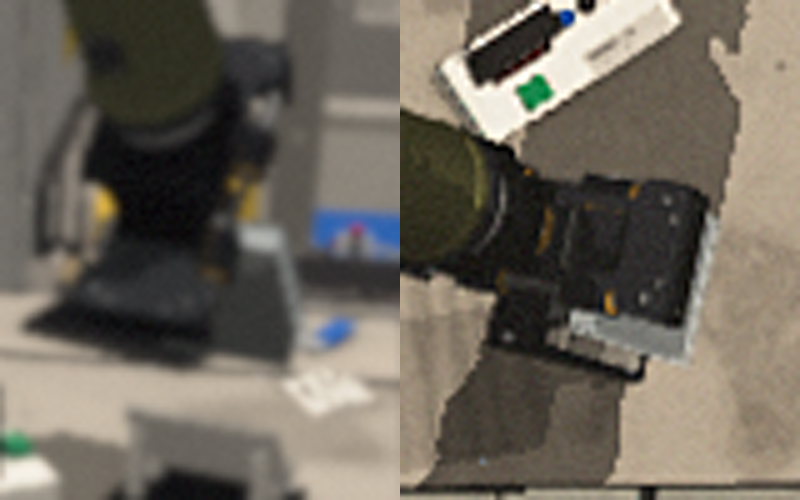

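```bash
python3 - <<'E'
from plan import *
p,r,o=cur()
Rd=R.from_euler('z',0)*R.from_matrix(np.c_[[0,1,0],[1,0,0],[0,0,-1]])
print((r.inv()*Rd).as_rotvec(degrees=True))
rows(p,r,np.array([.49,.05,.35]),Rd,20,.2,via=np.array([.48,-.1,.35]))
E
```

```text
[ 28.5534  35.6421 -99.3322]
0.2 -0.001 0.003 -0.013 1.4 1.8 -5.0; 0.2 -0.001 0.002 -0.013 1.4 1.8 -5.0; 0.2 0 0.001 -0.013 1.4 1.8 -5.0; 0.2 0 0 -0.013 1.4 1.8 -5.0; 0.2 0.001 -0.001 -0.012 1.4 1.8 -5.0; 0.2 0.001 -0.002 -0.012 1.4 1.8 -5.0; 0.2 0.002 -0.003 -0.012 1.4 1.8 -5.0; 0.2 0.003 -0.004 -0.011 1.4 1.8 -5.0; 0.2 0.004 -0.004 -0.011 1.4 1.8 -5.0; 0.2 0.005 -0.005 -0.010 1.4 1.8 -5.0; 0.2 0.006 -0.005 -0.009 1.4 1.8 -5.0; 0.2 0.007 -0.005 -0.008 1.4 1.8 -5.0; 0.2 0.008 -0.005 -0.008 1.4 1.8 -5.0; 0.2 0.009 -0.005 -0.007 1.4 1.8 -5.0; 0.2 0.011 -0.005 -0.006 1.4 1.8 -5.0; 0.2 0.012 -0.004 -0.005 1.4 1.8 -5.0; 0.2 0.013 -0.003 -0.004 1.4 1.8 -5.0; 0.2 0.013 -0.002 -0.003 1.4 1.8 -5.0; 0.2 0.014 -0.001 -0.002 1.4 1.8 -5.0; 0.2 0.015 0 -0.001 1.4 1.8 -5.0
```

>>> carry_out(increments="0.2 -0.001 0.003 -0.013 1.4 1.8 -5.0; 0.2 -0.001 0.002 -0.013 1.4 1.8 -5.0; 0.2 0 0.001 -0.013 1.4 1.8 -5.0; 0.2 0 0 -0.013 1.4 1.8 -5.0; 0.2 0.001 -0.001 -0.012 1.4 1.8 -5.0; 0.2 0.001 -0.002 -0.012 1.4 1.8 -5.0; 0.2 0.002 -0.003 -0.012 1.4 1.8 -5.0; 0.2 0.003 -0.004 -0.011 1.4 1.8 -5.0; 0.2 0.004 -0.004 -0.011 1.4 1.8 -5.0; 0.2 0.005 -0.005 -0.010 1.4 1.8 -5.0; 0.2 0.006 -0.005 -0.009 1.4 1.8 -5.0; 0.2 0.007 -0.005 -0.008 1.4 1.8 -5.0; 0.2 0.008 -0.005 -0.008 1.4 1.8 -5.0; 0.2 0.009 -0.005 -0.007 1.4 1.8 -5.0; 0.2 0.011 -0.005 -0.006 1.4 1.8 -5.0; 0.2 0.012 -0.004 -0.005 1.4 1.8 -5.0; 0.2 0.013 -0.003 -0.004 1.4 1.8 -5.0; 0.2 0.013 -0.002 -0.003 1.4 1.8 -5.0; 0.2 0.014 -0.001 -0.002 1.4 1.8 -5.0; 0.2 0.015 0 -0.001 1.4 1.8 -5.0")

```text
time_s: 11.05
tool_pos: [0.4747, 0.0505, 0.3475]
tool_rot: [-177.8, -0.4, 93.7]
force: [-0.7, -0.8, -3.5]
grip_width: 0.0326
```

```bash
python3 - <<'E'
from plan import *
p,r,o=cur();print(p,o['tool_rot'],o['qpos'],o['grip_width'])
yaw=np.radians(-1.9);Rp=Rtool(yaw,True);u=R.from_euler('z',yaw).apply(U);n=R.from_euler('z',yaw).apply(N)
for f in ('fit','fit2'):
    q=np.load(f+'.npy'); print(f,W(q[:3],sl(q[6:8],0,.062,.0165)))
seat=np.array([.424,.2865,.083])
h=seat+.09*u+np.array([0,0,.13]);print(h,Rp.as_euler('xyz',degrees=True))
print((r.inv()*Rp).as_rotvec(degrees=True))
rows(p,r,h,Rp,20,.2,via=np.array([.46,.25,.36]))
E
```

```text
[0.4747 0.0505 0.3475] [-177.7651   -0.4372   93.657 ] [-46.3743  -4.5919  35.7601 101.4692   1.9814  84.4287  -7.3163] 0.03263212797594372
fit [[0.4232 0.2894 0.0857]]
fit2 [[0.4236 0.2844 0.0799]]
[0.4259 0.3443 0.2819] [-140.    -0.   178.1]
[ 30.8994 -31.2381 -79.881 ]
0.2 0.020 0 -0.001 1.5 -1.6 -4.0; 0.2 0.019 0.001 -0.001 1.5 -1.6 -4.0; 0.2 0.019 0.002 -0.001 1.5 -1.6 -4.0; 0.2 0.018 0.003 -0.001 1.5 -1.6 -4.0; 0.2 0.017 0.004 -0.001 1.5 -1.6 -4.0; 0.2 0.016 0.005 -0.001 1.5 -1.6 -4.0; 0.2 0.016 0.006 -0.001 1.5 -1.6 -4.0; 0.2 0.015 0.007 -0.001 1.5 -1.6 -4.0; 0.2 0.014 0.007 -0.001 1.5 -1.6 -4.0; 0.2 0.013 0.008 -0.001 1.5 -1.6 -4.0; 0.2 0.012 0.009 -0.001 1.5 -1.6 -4.0; 0.2 0.011 0.009 -0.001 1.5 -1.6 -4.0; 0.2 0.010 0.010 -0.001 1.5 -1.6 -4.0; 0.2 0.010 0.010 -0.001 1.5 -1.6 -4.0; 0.2 0.009 0.011 -0.001 1.5 -1.6 -4.0; 0.2 0.008 0.011 -0.001 1.5 -1.6 -4.0; 0.2 0.007 0.011 -0.001 1.5 -1.6 -4.0; 0.2 0.006 0.012 0 1.5 -1.6 -4.0; 0.2 0.005 0.012 0 1.5 -1.6 -4.0; 0.2 0.005 0.012 0 1.5 -1.6 -4.0
```

>>> carry_out(increments="0.2 0.020 0 -0.001 1.5 -1.6 -4.0; 0.2 0.019 0.001 -0.001 1.5 -1.6 -4.0; 0.2 0.019 0.002 -0.001 1.5 -1.6 -4.0; 0.2 0.018 0.003 -0.001 1.5 -1.6 -4.0; 0.2 0.017 0.004 -0.001 1.5 -1.6 -4.0; 0.2 0.016 0.005 -0.001 1.5 -1.6 -4.0; 0.2 0.016 0.006 -0.001 1.5 -1.6 -4.0; 0.2 0.015 0.007 -0.001 1.5 -1.6 -4.0; 0.2 0.014 0.007 -0.001 1.5 -1.6 -4.0; 0.2 0.013 0.008 -0.001 1.5 -1.6 -4.0; 0.2 0.012 0.009 -0.001 1.5 -1.6 -4.0; 0.2 0.011 0.009 -0.001 1.5 -1.6 -4.0; 0.2 0.010 0.010 -0.001 1.5 -1.6 -4.0; 0.2 0.010 0.010 -0.001 1.5 -1.6 -4.0; 0.2 0.009 0.011 -0.001 1.5 -1.6 -4.0; 0.2 0.008 0.011 -0.001 1.5 -1.6 -4.0; 0.2 0.007 0.011 -0.001 1.5 -1.6 -4.0; 0.2 0.006 0.012 0 1.5 -1.6 -4.0; 0.2 0.005 0.012 0 1.5 -1.6 -4.0; 0.2 0.005 0.012 0 1.5 -1.6 -4.0")

```text
time_s: 13.55
tool_pos: [0.4041, 0.3715, 0.2656]
tool_rot: [-138.3, -1.2, -175.5]
force: [0.1, -0.5, -2.7]
grip_width: 0.0324
```

```bash
python3 - <<'E'
from plan import *
p,r,o=cur();print(p,o['tool_rot'],o['qpos'],o['grip_width'])
yaw=np.radians(-1.9);Rp=Rtool(yaw,True);u=R.from_euler('z',yaw).apply(U)
seat=np.array([.424,.2865,.083])
h=seat+.09*u+np.array([0,0,.10])
print((r.inv()*Rp).as_rotvec(degrees=True))
rows(p,r,h,Rp,5,.2)
E
```

```text
[0.4041 0.3715 0.2656] [-138.3174   -1.2319 -175.4766] [-67.1308  27.0789  12.9695  83.9699  19.6119 102.6958  39.8024] 0.032407401572038835
[-1.7498  3.2697  5.6643]
0.2 -0.004 -0.003 0.006 -0.3 0.7 1.1; 0.2 -0.004 -0.002 0.006 -0.3 0.7 1.1; 0.2 -0.004 -0.002 0.006 -0.3 0.7 1.1; 0.2 -0.004 -0.002 0.006 -0.3 0.7 1.1; 0.2 -0.004 -0.002 0.006 -0.3 0.7 1.1
```

>>> carry_out(increments="0.2 -0.004 -0.003 0.006 -0.3 0.7 1.1; 0.2 -0.004 -0.002 0.006 -0.3 0.7 1.1; 0.2 -0.004 -0.002 0.006 -0.3 0.7 1.1; 0.2 -0.004 -0.002 0.006 -0.3 0.7 1.1; 0.2 -0.004 -0.002 0.006 -0.3 0.7 1.1; 0.2 0 0 0 0 0 0; 0.2 0 0 0 0 0 0")

```text
time_s: 14.42
tool_pos: [0.427, 0.342, 0.2487]
tool_rot: [-139.9, -0.2, 177.5]
force: [0.3, -0.1, -2.9]
grip_width: 0.0326
```

```bash
cat > ck.py <<'E'
import sys;from plan import *;from cell import *
from ov import draw,box
tag=sys.argv[1]; zc=float(sys.argv[2]) if len(sys.argv)>2 else .09
p,r,o=cur();print('p',p,'rot',o['tool_rot'],'q',o['qpos'],'F',o['force'],'g',o['grip_width'],'t',o['time_s'])
M=r.as_matrix();tc=lambda x,y,z:p+M@np.array([x,y,z])
# case coords y_case=-tool z, z_case=tool y
cs=lambda x,y,z:p+M@np.array([x,z,zc-y])
lid=np.array(box(cs,(-.047,.047),(-.062,.062),(.0025,.0165)));ba=np.array(box(cs,(-.043,.043),(-.058,.058),(-.0165,.0135)))
q=np.load('fit2.npy');L=q[6:8];s=lambda x,u,n:sl(L,x,u,n)
K=[(W(q[:3],np.array(b)),c) for b,c in ((box(s,(.053,.056),(0,.056),(0,.02)),(0,255,0)),(box(s,(-.053,-.056),(0,.056),(0,.02)),(0,255,0)),(box(s,(-.052,.052),(0,.068),(-.006,0)),(0,0,255)))]
for n in('side','top'):
    im=read_camera(n)['img'];cv2.imwrite(f'pics/{n}_{tag}.png',im)
    g=np.clip(255*(im/255.)**.6,0,255).astype(np.uint8);cv2.imwrite('pics/tmp.png',g)
    x0,y0=(315,190) if n=='side' else (225,195)
    for k,b in((0,[]),(1,[(lid,(255,255,0)),(ba,(255,0,255))]+K)):
        draw(n,'pics/tmp.png',b,x0,y0,100,110 if n=='side' else 75,4,f't{k}.png')
    cv2.imwrite(f'pics/{n}_{tag}z.png',np.hstack([cv2.imread('pics/t0.png'),cv2.imread('pics/t1.png')]))
E
python3 ck.py w1
```

```text
p [0.427  0.342  0.2487] rot [-139.8511   -0.1896  177.4629] q [-64.0302  27.453   14.9671  85.1018  17.1726 100.5356  37.071 ] F [ 0.3109 -0.1493 -2.9417] g 0.032611114888187714 t 14.425
```

View pics/side_w1z.png

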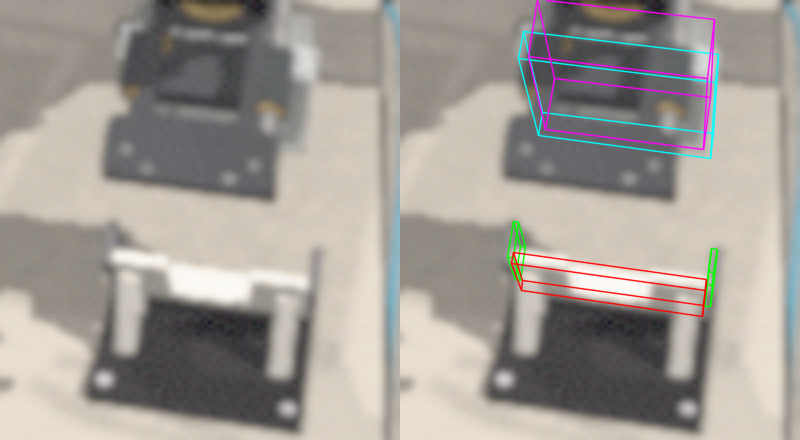

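View pics/top_w1z.png

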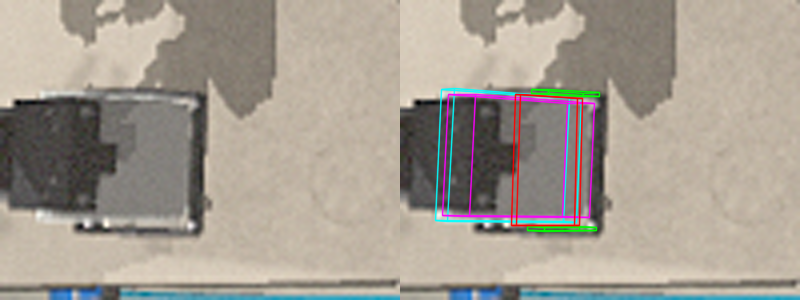

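```bash
cat > grid.py <<'E'
import cv2,numpy as np,sys
src,x0,y0,w,h,f,out=sys.argv[1],*map(int,sys.argv[2:7]),sys.argv[7]
c=cv2.imread(src)[y0:y0+h,x0:x0+w]; c=np.clip(255*(c/255.)**.6,0,255).astype(np.uint8)
c=cv2.resize(c,None,fx=f,fy=f,interpolation=cv2.INTER_CUBIC)
for i in range(0,w,5):
    x=int((i+.5)*f); cv2.line(c,(x,0),(x,h*f),(0,0,255) if i%10==0 else (0,160,160),1); cv2.putText(c,str(x0+i),(x,10),0,.35,(255,0,0))
for i in range(0,h,5):
    y=int((i+.5)*f); cv2.line(c,(0,y),(w*f,y),(0,0,255)if i%10==0 else (0,160,160),1); cv2.putText(c,str(y0+i),(0,y),0,.35,(255,0,0))
cv2.imwrite(out,c)
E
python3 grid.py pics/top_w1.png 228 212 56 46 14 pics/g1.png; python3 grid.py pics/side_w1.png 335 185 66 46 12 pics/g2.png
python3 - <<'E'
from plan import *
p=np.array([0.427,0.342,0.2487]);r=R.from_euler('xyz',[-139.8511,-0.1896,177.4629],degrees=True);M=r.as_matrix()
for zc in(.086,.09,.094):
    cs=lambda x,y,z:p+M@np.array([x,z,zc-y])
    print(zc,'top base lower corners',proj('top',np.array([cs(.043,-.058,-.0165),cs(-.043,-.058,-.0165)])).tolist(),'lid lower lidrim',proj('top',np.array([cs(.047,-.062,.0025),cs(-.047,-.062,.0025)])).tolist())
    print(' side lid upper/lower at outer', proj('side',np.array([cs(x,y,z) for x in(.047,-.047) for y in(.062,-.062) for z in(.0025,.0165)])).tolist())
E
```

```text
0.086 top base lower corners [[270.8889543679386, 248.82085557252174], [272.09768218397784, 220.19563142614373]] lid lower lidrim [[267.4814237047915, 249.94217133586295], [268.8104471038122, 218.98966147246054]]
 side lid upper/lower at outer [[394.19200616735066, 202.31155732295366], [393.3470781092898, 209.27082330856376], [392.7821629512253, 222.22328364073678], [392.0392068518138, 228.3888619269279], [344.994905744332, 196.57600341763154], [343.86307660947983, 203.3319437770505], [349.8407362036711, 216.79758693865875], [348.87933988406456, 222.80407376177618]]
0.09 top base lower corners [[271.86093887591204, 248.83163459243193], [273.0612085475525, 220.26738884356251]] lid lower lidrim [[268.45048809773476, 249.9504571050066], [269.7703701765183, 219.0631778035098]]
 side lid upper/lower at outer [[394.1400251776266, 203.04570366580606], [393.29881841745146, 209.97626785977727], [392.742727031879, 222.78025141143104], [392.00265435572885, 228.92317448082485], [345.17303965143384, 197.3193537495533], [344.0476160469641, 204.04828893624656], [349.97671522234134, 217.36502550387868], [349.01998714384064, 223.35003827249687]]
0.094 top base lower corners [[272.828761544198, 248.84236745877436], [274.0206341944531, 220.3388408652503]] lid lower lidrim [[269.4154464116426, 249.95870776603647], [270.72625244985153, 219.13638466731857]]
 side lid upper/lower at outer [[394.0885372914104, 203.7728857292386], [393.2510194295851, 210.67497798948216], [392.70361725568773, 223.33261294423326], [391.9664058252885, 229.45304376333655], [345.34952378621807, 198.0558196043992], [344.2304358139205, 204.75795867866015], [350.1115929719976, 217.92786848872706], [349.159489169525, 223.8915572137018]]
```

View pics/g1.png

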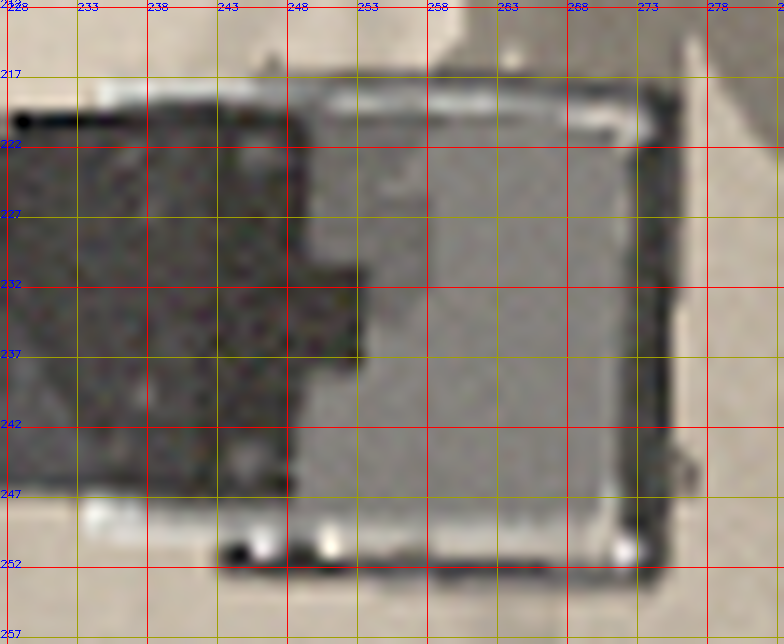

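View pics/g2.png

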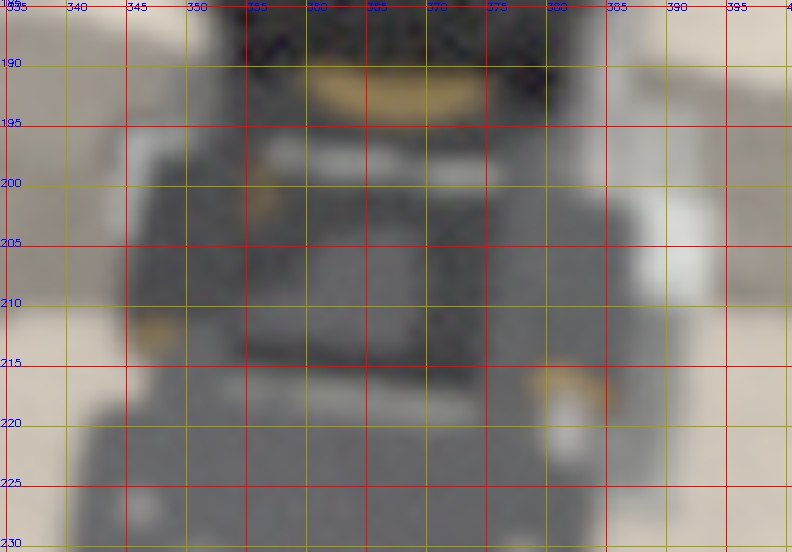

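```bash
python3 grid.py pics/side0.png 330 242 68 60 12 pics/g3.png; python3 grid.py pics/top0.png 238 212 44 46 14 pics/g4.png
```

```text
(no output)
```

View pics/g3.png

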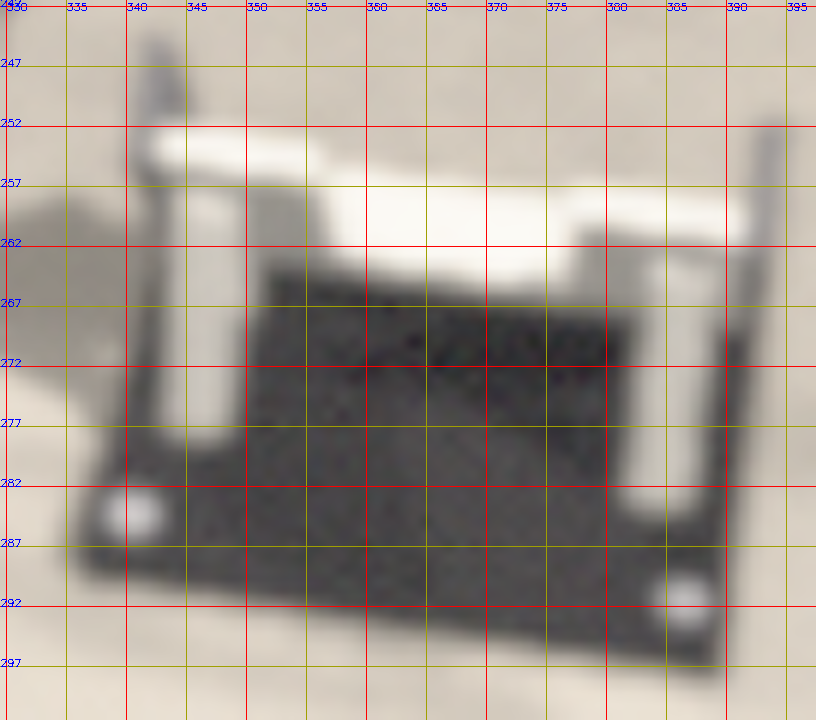

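View pics/g4.png

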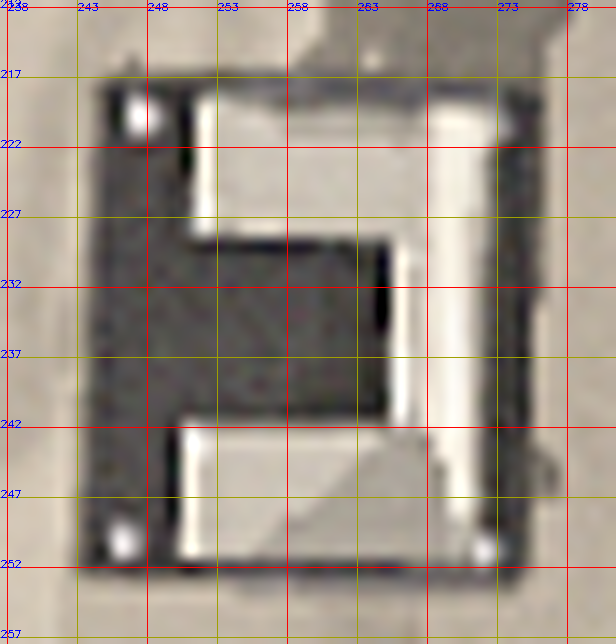

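```bash
cat > fit3.py <<'E'
from h import *
hx,hy=.059,.0525
def cl(L,hf):
  F=lambda x,u,n:sl(L,x,u,n)
  return [('side',F(.052,.068,0),(342,251.9)),('side',F(.022,.068,0),(356,253.6)),('side',F(-.022,.068,0),(377,256.6)),('side',F(-.052,.068,0),(391.6,258.8)),
  ('side',F(.022,.068,-.006),(356,256.8)),('side',F(-.022,.068,-.006),(377,260.3)),
  ('side',F(.0545,.056,.02),(342.6,244.8)),('side',F(-.0545,.056,.02),(393.8,251.3)),
  ('side',(hx,hy,0),(336,289.3)),('side',(-hx,hy,0),(389.3,297.9)),
  ('top',(hx,hy,hf),(244.8,217.2)),('top',(-hx,hy,hf),(243.4,252.6)),('top',(-hx,-hy,hf),(274.1,253)),('top',(hx,-hy,hf),(275.6,217.5)),
  ('top',F(.052,.068,-.003),(252,218.5)),('top',F(.022,.068,-.003),(251.6,228.4)),('top',F(-.022,.068,-.003),(250.7,242)),('top',F(-.052,.068,-.003),(250.5,251.4)),
  ('top',F(.048,0,0),(268.5,219.3)),('top',F(-.03,0,0),(267.6,243.5)),('top',F(.01,0,.012),(272,231))]
def res(p,sig,full=False):
  of={'side':p[6:8],'top':p[8:10]}
  r=np.array([proj(n,W(p[:3],P))[0]+of[n]-np.array(q) for n,P,q in cl(p[3:5],p[5])])
  return r if full else np.r_[r.ravel()/.5,(p[5]-.006)/.002,p[6:]/sig]
for sig in(.01,.5,1.):
  s=least_squares(lambda p:res(p,sig),np.r_[.4237,.286,-.03,-.029,.022,.006,0,0,0,0],x_scale=np.r_[[.01]*6,[1]*4],loss='soft_l1')
  p=s.x;print(sig,p,np.degrees(p[2]),s.cost,'seat',W(p[:3],sl(p[3:5],0,.062,.0165)))
  print(np.round(res(p,1,True),1).tolist())
  np.save(f'fit3_{sig}.npy',p)
E
python3 fit3.py
```

```text
0.01 [ 0.4233  0.2909 -0.0305 -0.0283  0.0272  0.0066 -0.0002 -0.0004 -0.0004
  0.0004] -1.748964578884631 22.61324980548164 seat [[0.4232 0.2898 0.0853]]
[[0.6, 0.2], [0.5, 0.4], [0.1, 0.3], [-0.2, 0.1], [0.1, -0.0], [-0.3, -0.6], [0.7, -0.4], [-0.4, -0.2], [-0.7, 2.0], [0.9, 2.0], [0.0, -0.5], [0.2, -0.2], [1.3, -0.0], [0.7, -0.2], [-0.1, -0.5], [0.0, -0.9], [0.5, -0.6], [0.3, -0.4], [-0.3, 0.9], [-0.1, 0.6], [-1.6, 0.8]]
0.5 [ 0.4232  0.2893 -0.0294 -0.0284  0.0228  0.0062 -0.0705 -1.1784 -0.718
  0.1493] -1.6843290564241573 18.553220900310237 seat [[0.4232 0.2881 0.0809]]
[[0.6, 0.2], [0.4, 0.4], [-0.1, 0.3], [-0.4, 0.0], [0.0, -0.0], [-0.4, -0.7], [0.7, -0.4], [-0.6, -0.2], [-0.6, 0.3], [0.9, 0.3], [-0.2, -0.3], [0.0, -0.0], [1.1, 0.1], [0.5, -0.1], [-0.1, -0.2], [0.0, -0.7], [0.5, -0.4], [0.4, -0.3], [-0.3, 1.1], [-0.1, 0.7], [-1.6, 1.0]]
1.0 [ 0.4231  0.2897 -0.0292 -0.0287  0.022   0.006  -0.1203 -1.4833 -0.7271
  0.1252] -1.6708380640101117 16.806209706541644 seat [[0.4231 0.2881 0.0801]]
[[0.6, 0.2], [0.4, 0.4], [-0.1, 0.3], [-0.4, 0.0], [0.0, -0.0], [-0.4, -0.7], [0.6, -0.4], [-0.7, -0.2], [-0.6, 0.2], [0.9, 0.1], [-0.3, -0.3], [-0.1, 0.0], [0.9, 0.1], [0.4, -0.1], [-0.1, -0.2], [0.0, -0.7], [0.5, -0.4], [0.4, -0.3], [-0.3, 1.1], [-0.1, 0.7], [-1.6, 1.0]]
```

```bash
cat > go.py <<'E'
import sys;from plan import *
du,dn,n=float(sys.argv[1]),float(sys.argv[2]),int(sys.argv[3]);dx=float(sys.argv[4]) if len(sys.argv)>4 else 0
op=float(sys.argv[5]) if len(sys.argv)>5 else .2
p,r,o=cur();yaw=np.radians(-1.7);Z=R.from_euler('z',yaw);Rp=Rtool(yaw,True);seat=np.array([.4232,.2885,.083])
e=Z.inv().apply(p-r.apply([0,0,-.089])-seat);print('case now x,u,n mm',1e3*e[0],1e3*e@U,1e3*e@N,'rot err',(r.inv()*Rp).as_rotvec(degrees=True),'F local x,u,n',[float(Z.inv().apply(o['force'])@v) for v in(np.array([1,0,0]),U,N)],'g',o['grip_width'],o['time_s'])
rows(p,r,seat+Z.apply(np.array([dx,0,0])+(.089+du)*U+dn*N),Rp,n,op)
E
python3 go.py .03 .035 8
```

```text
case now x,u,n mm 1.1878933251390555 72.43136708008906 65.59708898794672 rot err [-0.1607 -0.6624 -0.5057] F local x,u,n [-0.2953498837008555, -2.280381484829908, -1.3061086644130182] g 0.03296457231367016 14.525
0.2 0 0.004 0.005 0 -0.1 -0.1; 0.2 0 0.004 0.005 0 -0.1 -0.1; 0.2 0 0.004 0.005 0 -0.1 -0.1; 0.2 0 0.004 0.005 0 -0.1 -0.1; 0.2 0 0.004 0.005 0 -0.1 -0.1; 0.2 0 0.004 0.005 0 -0.1 -0.1; 0.2 0 0.004 0.005 0 -0.1 -0.1; 0.2 0 0.004 0.005 0 -0.1 -0.1
```

>>> carry_out(increments="0.2 0.001 0.004 0.005 0 -0.1 -0.1; 0.2 0 0.004 0.005 0 -0.1 -0.1; 0.2 0 0.004 0.005 0 -0.1 -0.1; 0.2 0 0.004 0.005 0 -0.1 -0.1; 0.2 0 0.004 0.005 0 -0.1 -0.1; 0.2 0 0.004 0.005 0 -0.1 -0.1; 0.2 0 0.004 0.005 0 -0.1 -0.1; 0.2 0 0.004 0.005 0 -0.1 -0.1; 0.2 0 0 0 0 0 0; 0.2 0 0 0 0 0 0")

```text
time_s: 15.78
tool_pos: [0.4248, 0.3416, 0.1932]
tool_rot: [-139.8, -0.1, 178.8]
force: [-0.2, -0.8, -2.7]
grip_width: 0.0332
```

```bash
python3 go.py .02 .012 8; python3 ck.py w2 .089
```

```text
case now x,u,n mm 0.41973860771402605 29.544403871376367 30.39013809581439 rot err [-0.1823  0.2307  0.488 ] F local x,u,n [-0.17194646035302025, -2.584513593764694, -1.124493947345006] g 0.03321663022140667 15.775
0.2 0 0.002 0.001 0 0.0 0.1; 0.2 0 0.002 0.001 0 0.0 0.1; 0.2 0 0.002 0.001 0 0.0 0.1; 0.2 0 0.002 0.001 0 0.0 0.1; 0.2 0 0.002 0.001 0 0.0 0.1; 0.2 0 0.002 0.001 0 0.0 0.1; 0.2 0 0.002 0.001 0 0.0 0.1; 0.2 0 0.002 0.001 0 0.0 0.1
p [0.4248 0.3416 0.1932] rot [-139.8183   -0.1378  178.8219] q [-64.1299  29.8119  14.3282  88.4768  17.0149  94.8484  35.7706] F [-0.1956 -0.7944 -2.7027] g 0.03321663022140667 t 15.775
```

View pics/top_w2z.png

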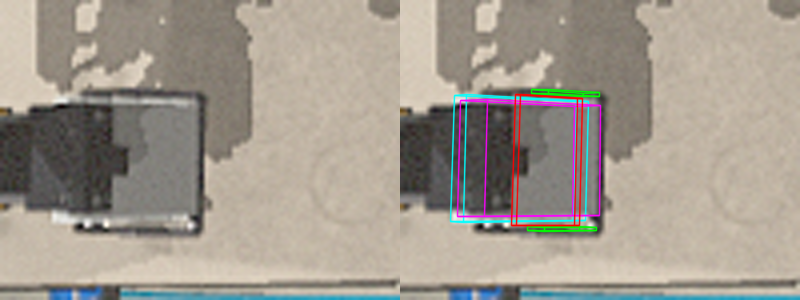

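View pics/side_w2z.png

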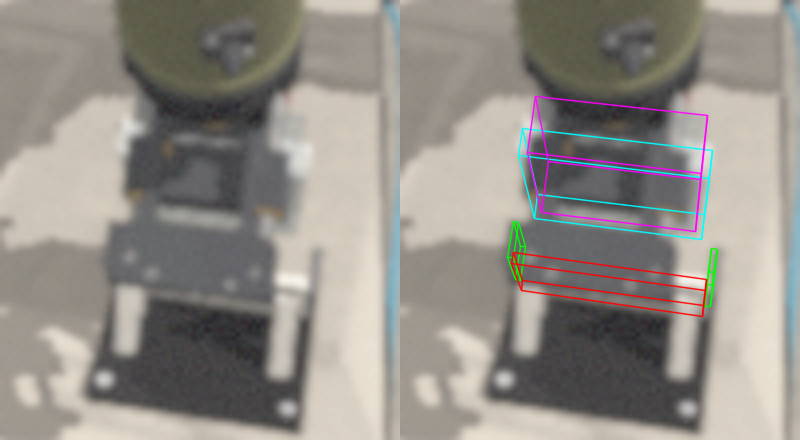

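>>> carry_out(increments="0.2 0 0.002 0.001 0 0 0.1; 0.2 0 0.002 0.001 0 0 0.1; 0.2 0 0.002 0.001 0 0 0.1; 0.2 0 0.002 0.001 0 0 0.1; 0.2 0 0.002 0.001 0 0 0.1; 0.2 0 0.002 0.001 0 0 0; 0.2 0 0.002 0.001 0 0 0; 0.2 0 0.002 0.001 0 0 0; 0.2 0 0 0 0 0 0; 0.2 0 0 0 0 0 0")

```text
time_s: 17.12
tool_pos: [0.4251, 0.3495, 0.1758]
tool_rot: [-139.9, 0.2, 178.4]
force: [0.9, 0.3, -2.5]
grip_width: 0.0324
```

```bash
python3 go.py .012 .0 8
```

```text
case now x,u,n mm 0.5164521865485702 21.34126583958032 13.164335526112938 rot err [-0.1408  0.2548 -0.0521] F local x,u,n [0.9002200188472159, -1.6496757627741998, -1.8707395119281232] g 0.032400895293172645 17.125
0.2 0 0.002 0.001 0 0.0 -0.0; 0.2 0 0.002 0.001 0 0.0 -0.0; 0.2 0 0.002 0.001 0 0.0 -0.0; 0.2 0 0.002 0.001 0 0.0 -0.0; 0.2 0 0.002 0.001 0 0.0 -0.0; 0.2 0 0.002 0.001 0 0.0 -0.0; 0.2 0 0.002 0.001 0 0.0 -0.0; 0.2 0 0.002 0.001 0 0.0 -0.0
```

>>> carry_out(increments="0.2 0 0.002 0 0 0 0; 0.2 0 0.002 0 0 0 0; 0.2 0 0.002 0.001 0 0 0; 0.2 0 0.002 0.001 0 0 0; 0.2 0 0.002 0.001 0 0 0; 0.2 0 0 0 0 0 0")

```text
time_s: 17.88
tool_pos: [0.4253, 0.3556, 0.1665]
tool_rot: [-139.9, 0.2, 178.4]
force: [0.3, 0.4, -1.7]
grip_width: 0.0326
```

```bash
python3 go.py .012 .0 2
```

```text
case now x,u,n mm 0.5254557553978241 18.10966444605946 2.405171781684107 rot err [-0.134   0.2542 -0.0494] F local x,u,n [0.28385549171281516, -1.0444441307470764, -1.4613679029324014] g 0.03257412693511541 17.875
0.2 0 0.001 0.003 -0.1 0.1 -0.0; 0.2 0 0.001 0.003 -0.1 0.1 -0.0
```

Keep easing onto the rails in 1 mm steps, watching the force.

>>> carry_out(increments="0.2 0 0.001 0 0 0 0; 0.2 0 0.001 0 0 0 0; 0.2 0 0 0 0 0 0")

```text
time_s: 18.25
tool_pos: [0.4254, 0.3573, 0.1652]
tool_rot: [-139.9, 0.2, 178.4]
force: [0.0, 0.4, -1.8]
grip_width: 0.0325
```

```bash
python3 go.py .012 .0 2; python3 ck.py w3 .089
```

```text
case now x,u,n mm 0.5933913706782663 18.176790348735498 0.3219548566967248 rot err [-0.1295  0.2587 -0.0542] F local x,u,n [-0.009906159688835455, -1.154546229964314, -1.4522223248383324] g 0.03254076564060021 18.25
0.2 0 0 0.003 -0.1 0.1 -0.0; 0.2 0 0 0.003 -0.1 0.1 -0.0
p [0.4254 0.3573 0.1652] rot [-139.8703    0.2328  178.425 ] q [-64.3781  32.801   13.9451  87.467   16.0949  93.1881  34.0967] F [ 0.0011  0.3705 -1.8179] g 0.03254076564060021 t 18.25
```

View pics/top_w3z.png

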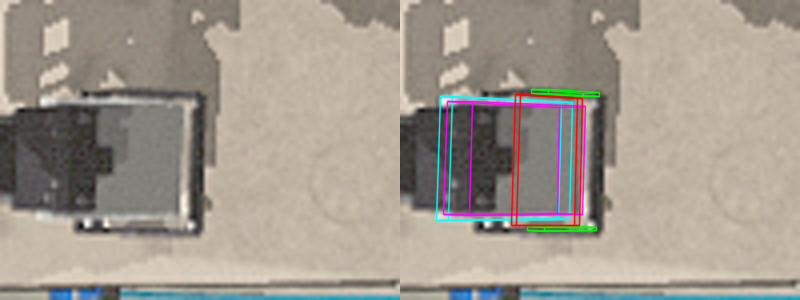

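View pics/side_w3z.png

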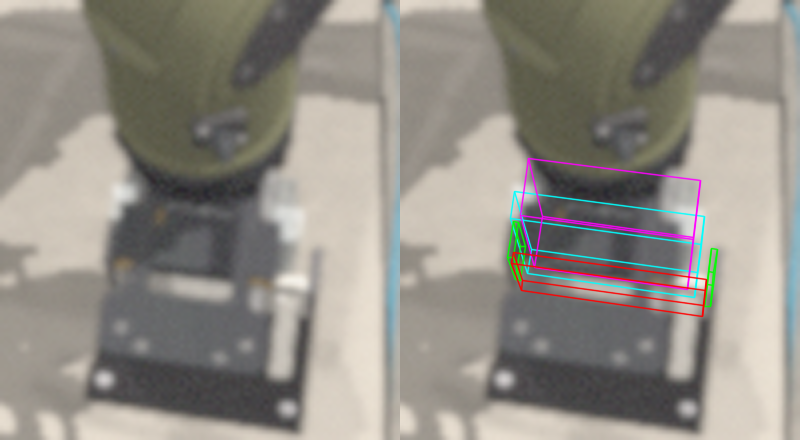

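```bash
python3 grid.py pics/top_w3.png 230 212 52 46 14 pics/g5.png
```

```text
(no output)
```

View pics/g5.png

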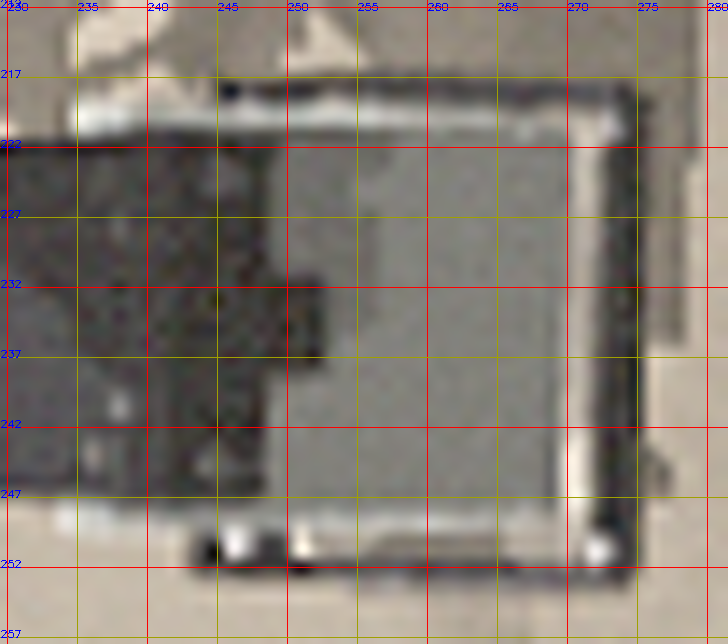

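>>> carry_out(increments="0.2 0.001 0.001 0 0 0 0; 0.2 0.001 0 0 0 0 0; 0.2 0 0.001 0 0 0 0; 0.2 0 0 0 0 0 0")

```text
time_s: 18.85
tool_pos: [0.4239, 0.3576, 0.1649]
tool_rot: [-139.7, 0.3, 178.4]
force: [0.5, -0.9, -2.8]
grip_width: 0.0324
```

```bash
python3 go.py .012 .0 2
```

```text
case now x,u,n mm -0.9784710559102854 18.155554164829596 0.12513574603205266 rot err [-0.2957  0.2575 -0.1359] F local x,u,n [0.48216215341077595, -2.756870641036647, -1.1068414986547588] g 0.03241018549325325 18.85
0.2 -0.001 0 0.003 -0.1 0.1 -0.1; 0.2 -0.001 0 0.003 -0.1 0.1 -0.1
```

>>> carry_out(increments="0.2 0 0.002 0 0 0 0; 0.2 0 0.002 0 0 0 0")

```text
time_s: 19.1
tool_pos: [0.4241, 0.3583, 0.1643]
tool_rot: [-139.3, 0.3, 178.2]
force: [-0.7, -4.6, 5.5]
grip_width: 0.0327
```

```bash
python3 go.py .012 .0 2
```

```text
case now x,u,n mm -0.8726860968838358 18.12321355028635 -0.1284984384021817 rot err [-0.713   0.1636 -0.236 ] F local x,u,n [-0.588385837432638, 1.2701933978840143, 7.118834141629642] g 0.032694494149507154 19.1
0.2 -0.001 -0.001 0.003 -0.4 0.1 -0.1; 0.2 -0.001 -0.001 0.003 -0.4 0.1 -0.1
```

>>> carry_out(increments="0.2 0 -0.001 0.001 -0.4 0 0; 0.2 0 0 0.002 -0.2 0 0; 0.2 0 0 0.002 0 0 0; 0.2 0 0 0.002 0 0 0; 0.2 0 0 0.002 0 0 0; 0.2 0 0 0.002 0 0 0; 0.2 0 0 0 0 0 0")

```text
time_s: 19.98
tool_pos: [0.4244, 0.3501, 0.1565]
tool_rot: [-139.9, 0.3, 178.2]
force: [-0.2, -2.0, 1.5]
grip_width: 0.0327
```

```bash
python3 go.py .0 .0 6
```

```text
case now x,u,n mm -0.3532072810314141 6.888966972196471 0.17317486004315263 rot err [-0.062   0.2011 -0.256 ] F local x,u,n [-0.1573058138174402, -0.14808053347981798, 2.549931637763792] g 0.03272945166783324 19.975
0.2 0 0 0.001 0 0.0 -0.0; 0.2 0 0 0.001 0 0.0 -0.0; 0.2 0 0 0.001 0 0.0 -0.0; 0.2 0 0 0.001 0 0.0 -0.0; 0.2 0 0 0.001 0 0.0 -0.0; 0.2 0 0 0.001 0 0.0 -0.0
```

>>> carry_out(increments="0.2 0.001 0 0.001 0 0 0; 0.2 0 0 0.002 0 0 0; 0.2 0 0 0.001 0 0 0; 0.2 0 0 0.001 0 0 0; 0.2 0 0 0 0 0 0")

```text
time_s: 20.6
tool_pos: [0.4236, 0.3475, 0.1536]
tool_rot: [-140.0, 0.4, 178.3]
force: [0.8, -2.0, 1.6]
grip_width: 0.0327
```

```bash
python3 go.py .0 .0 6;python3 ck.py w4 .089; python3 grid.py pics/top_w4.png 230 212 52 46 14 pics/g6.png
```

```text
case now x,u,n mm -0.9354794751769068 3.036918557394599 0.17957384491276956 rot err [ 0.0081  0.2871 -0.2669] F local x,u,n [0.8889983452236916, -0.02206482414865003, 2.5741331806152363] g 0.03273726132180799 20.6
0.2 0 0 0.001 0.0 0.0 -0.0; 0.2 0 0 0.001 0.0 0.0 -0.0; 0.2 0 0 0.001 0.0 0.0 -0.0; 0.2 0 0 0.001 0.0 0.0 -0.0; 0.2 0 0 0.001 0.0 0.0 -0.0; 0.2 0 0 0.001 0.0 0.0 -0.0
p [0.4236 0.3475 0.1536] rot [-140.0081    0.3915  178.2801] q [-64.2136  32.5045  14.0114  89.3819  16.1836  91.417   33.6239] F [ 0.8297 -2.0116  1.6377] g 0.03273726132180799 t 20.6
```

View pics/g6.png

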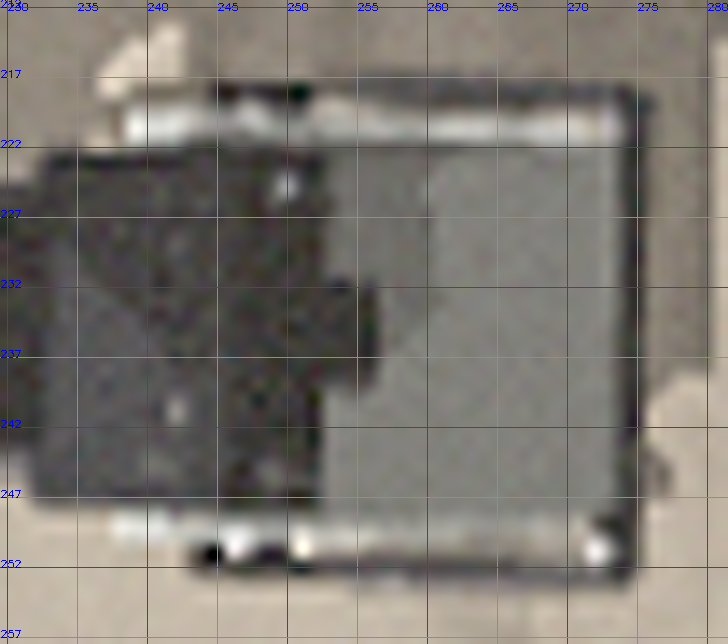

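>>> carry_out(increments="0.2 0 0 0.001 0 0 0; 0.2 0 0 0.001 0 0 0; 0.2 0 0 0.001 0 0 0; 0.2 0 0 0 0 0 0")

```text
time_s: 21.2
tool_pos: [0.4233, 0.3475, 0.1537]
tool_rot: [-140.1, 0.4, 178.4]
force: [0.6, -2.6, 1.3]
grip_width: 0.0325
```

```bash
python3 go.py .0 .0 6
```

```text
case now x,u,n mm -1.036369707428062 3.071076738078148 0.1616312589742281 rot err [ 0.1091  0.3754 -0.2332] F local x,u,n [0.6331316604644094, -0.6355823452422397, 2.8058220667735085] g 0.03251649808765834 21.2
0.2 0 0 0.001 0.0 0.1 -0.0; 0.2 0 0 0.001 0.0 0.1 -0.0; 0.2 0 0 0.001 0.0 0.1 -0.0; 0.2 0 0 0.001 0.0 0.1 -0.0; 0.2 0 0 0.001 0.0 0.1 -0.0; 0.2 0 0 0.001 0.0 0.1 -0.0
```

>>> carry_out(increments="0.2 0 0 0.002 0 0 0; 0.2 0 0 0.003 0 0 0")

```text
time_s: 21.45
tool_pos: [0.4238, 0.3469, 0.1536]
tool_rot: [-140.3, 0.6, 178.5]
force: [-0.9, 6.1, 16.3]
grip_width: 0.0325
```

```bash
python3 go.py .0 .0 6
```

```text
case now x,u,n mm -0.23935636887563838 2.628349293054661 0.19488559753049595 rot err [ 0.2963  0.5707 -0.2726] F local x,u,n [-1.0680240443252633, 16.36072289349047, 5.822279559562274] g 0.032506863063348664 21.45
0.2 0 0 0 0.0 0.1 -0.0; 0.2 0 0 0 0.0 0.1 -0.0; 0.2 0 0 0 0.0 0.1 -0.0; 0.2 0 0 0 0.0 0.1 -0.0; 0.2 0 0 0 0.0 0.1 -0.0; 0.2 0 0 0 0.0 0.1 -0.0
```

>>> carry_out(increments="0.2 0 0 0 0.2 0.4 -0.2; 0.2 0 0 0 0.1 0.1 0; 0.2 0 0 0 0 0 0")

```text
time_s: 21.82
tool_pos: [0.4242, 0.3473, 0.1535]
tool_rot: [-140.1, 0.2, 178.3]
force: [0.2, -0.9, 4.6]
grip_width: 0.0326
```

```bash
python3 go.py .0 .0 6
```

```text
case now x,u,n mm -0.5768777721797668 2.820722085072586 0.1150155677728906 rot err [ 0.0773  0.1257 -0.1387] F local x,u,n [0.24746260658208993, 2.9725190168405398, 3.659226564631621] g 0.03261747178013074 21.825
0.2 0 0 0 0.0 0.0 -0.0; 0.2 0 0 0 0.0 0.0 -0.0; 0.2 0 0 0 0.0 0.0 -0.0; 0.2 0 0 0 0.0 0.0 -0.0; 0.2 0 0 0 0.0 0.0 -0.0; 0.2 0 0 0 0.0 0.0 -0.0
```

>>> carry_out(increments="0.2 0 0 0 0 0 0; 0.2 0 0 0 0 0 0", force=5)

```text
time_s: 22.08
tool_pos: [0.4242, 0.3473, 0.1535]
tool_rot: [-140.1, 0.2, 178.3]
force: [-0.1, -0.9, 3.6]
grip_width: 0.0329
```

>>> carry_out(increments="0.42 0 0 0 0 0 0; 0.46 0 0 0 0 0 0; 0.5 0 0 0 0 0 0; 0.55 0 0 0 0 0 0; 0.55 0 0 0 0 0 0")

```text
time_s: 22.7
tool_pos: [0.4231, 0.3488, 0.1513]
tool_rot: [-140.3, 0.1, 178.4]
force: [-0.1, -1.0, -0.3]
grip_width: 0.0473
```

```bash
python3 go.py .0 .0 6;python3 ck.py w5 .0862
```

```text
case now x,u,n mm -1.7545827860431547 2.014089471296595 -2.676253345211915 rot err [0.277  0.085  0.0132] F local x,u,n [-0.09659482260488833, -0.8656812028687051, 0.5831247255187754] g 0.047286810489475126 22.7
0.2 0 0 0 0.0 0.0 0.0; 0.2 0 0 0 0.0 0.0 0.0; 0.2 0 0 0 0.0 0.0 0.0; 0.2 0 0 0 0.0 0.0 0.0; 0.2 0 0 0 0.0 0.0 0.0; 0.2 0 0 0 0.0 0.0 0.0
p [0.4231 0.3488 0.1513] rot [-140.277     0.0567  178.3646] q [-64.0829  32.6334  13.8859  89.352   15.9017  91.202   33.8506] F [-0.1263 -0.9998 -0.2883] g 0.047286810489475126 t 22.7
```

View pics/top_w5z.png

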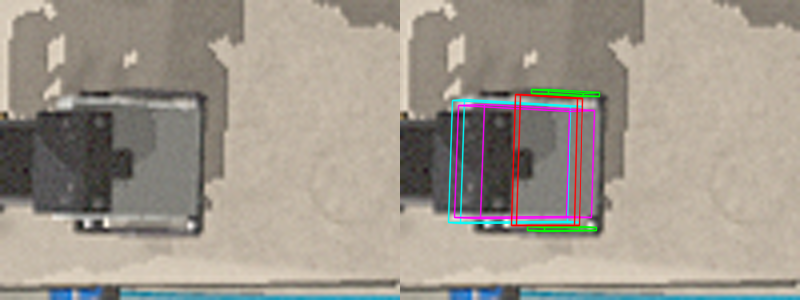

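View pics/side_w5z.png

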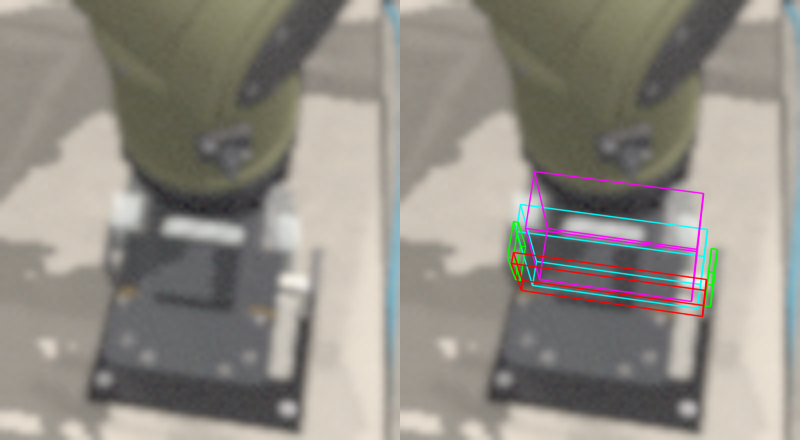

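>>> carry_out(increments="0.6 0 -0.002 -0.002 0 0 0; 0.6 0 -0.001 -0.005 0 0 0; 0.6 0 0 -0.008 0 0 0; 0.6 0 0 -0.010 0 0 0; 0.6 0 0 -0.012 0 0 0; 0.6 0 0 -0.012 0 0 0; 0.6 0 0 -0.015 0 0 0; 0.6 0 0 -0.015 0 0 0; 0.6 0 0 -0.015 0 0 0; 0.6 0 0 -0.015 0 0 0; 0.6 0 0 -0.015 0 0 0; 0.6 0 0 0 0 0 0")

```text
time_s: 24.3
tool_pos: [0.4251, 0.4328, 0.257]
tool_rot: [-140.5, 0.1, 178.5]
force: [-0.3, -0.4, -0.8]
grip_width: 0.0521
```

```bash
python3 ck.py w6 .0862;python3 grid.py pics/top_w6.png 230 212 52 46 14 pics/g7.png;python3 grid.py pics/side_w6.png 330 230 68 60 12 pics/g8.png
```

```text
p [0.4251 0.4328 0.257 ] rot [-140.4742    0.1454  178.471 ] q [-66.1078  34.8965  13.4891  72.6631  14.8591 105.8024  35.5703] F [-0.3268 -0.3748 -0.8163] g 0.052146752179693466 t 24.3
```

View pics/g7.png

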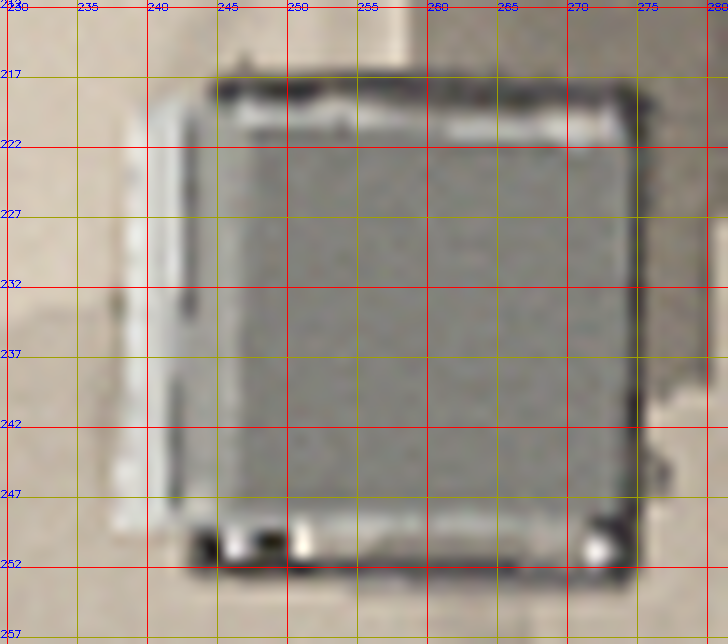

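View pics/side_w6z.png

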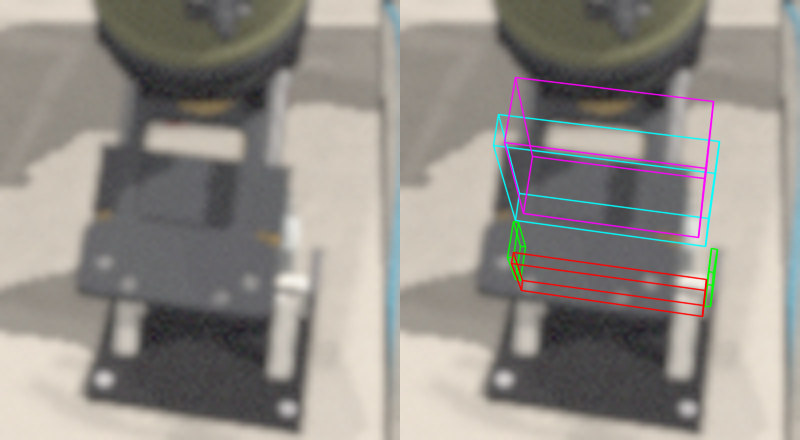

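>>> carry_out(increments="0.6 0 -0.008 -0.018 0 0 0; 0.6 0 -0.012 -0.025 0 0 0; 0.6 0 -0.015 -0.025 0 0 0; 0.6 0 -0.015 -0.025 0 0 0; 0.6 0 -0.015 -0.025 0 0 0; 0.6 0 -0.01 -0.01 0 0 0; 0.6 0 0 0 0 0 0")

```text
time_s: 25.28
tool_pos: [0.432, 0.4468, 0.3701]
tool_rot: [-139.0, -1.7, 177.4]
force: [-1.1, -0.4, 1.4]
grip_width: 0.0521
```

```bash
cat > fin.py <<'E'
import sys;from plan import *;from cell import *
from ov import draw,box
q=np.load('fit3_0.5.npy');L=q[3:5];s=lambda x,u,n:sl(L,x,u,n)
of={'side':q[6:8],'top':q[8:10]}
B=[(box(s,(-.047,.047),(0,.124),(0,.014)),(255,255,0)),(box(s,(-.043,.043),(.004,.12),(.003,.033)),(255,0,255))]
B=[(W(q[:3],np.array(b)),c) for b,c in B]
import ov
p0=ov.proj
for n in('side','top'):
    im=read_camera(n);cv2.imwrite(f'pics/{n}_fin.png',im['img'])
    for t in("base_mid","lid_mid","flux_bottle_mid","cutter_mid","spool_mid","driver_mid"): print(n,t,[(round(float(d['confidence']),2),d['bbox']) for d in masks_of(t,im)[:2]])
    ov.proj=lambda m,P:p0(m,P)+of[m]
    g=np.clip(255*(im['img']/255.)**.6,0,255).astype(np.uint8);cv2.imwrite('pics/tmp.png',g)
    x0,y0=(330,215) if n=='side' else (225,205)
    for k,b in((0,[]),(1,B)): draw(n,'pics/tmp.png',b,x0,y0,66,90 if n=='side' else 60,6,f't{k}.png')
    cv2.imwrite(f'pics/{n}_finz.png',np.hstack([cv2.imread('pics/t0.png'),cv2.imread('pics/t1.png')]))
E
python3 fin.py
```

```text
side base_mid [(0.61, [346.1, 231.6, 390.1, 241.8])]
side lid_mid [(0.93, [346.8, 238.5, 389.0, 261.9])]
side flux_bottle_mid [(0.9, [266.7, 282.9, 282.4, 319.2])]
side cutter_mid [(0.71, [345.3, 210.3, 387.2, 223.1])]
side spool_mid [(0.86, [269.1, 201.5, 289.4, 220.2])]
side driver_mid []
top base_mid [(0.8, [243.7, 219.9, 276.0, 248.4])]
top lid_mid [(0.72, [237.1, 221.4, 242.4, 253.3])]
top flux_bottle_mid [(0.46, [212.1, 180.2, 221.0, 193.1])]
top cutter_mid [(0.45, [327.1, 213.9, 349.3, 240.0])]
top spool_mid [(0.87, [312.8, 146.0, 331.5, 167.0])]
top driver_mid [(0.45, [362.1, 206.9, 367.4, 233.3])]
```

View pics/side_finz.png

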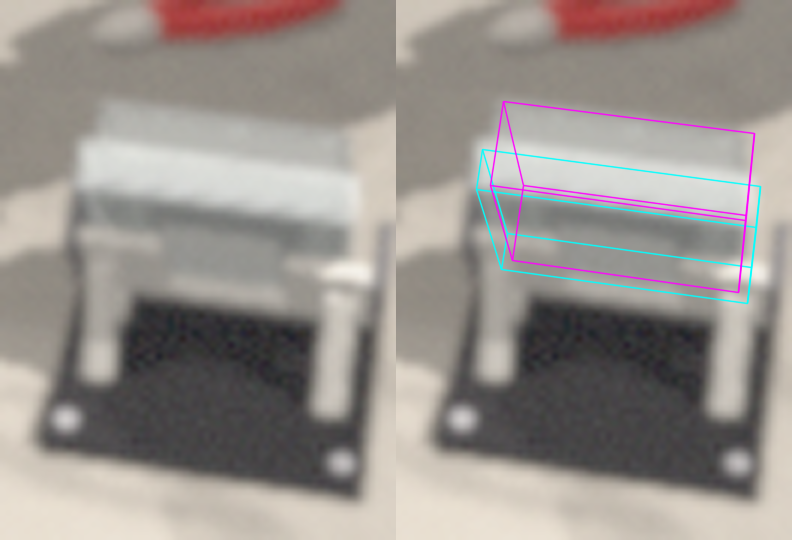

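View pics/top_finz.png

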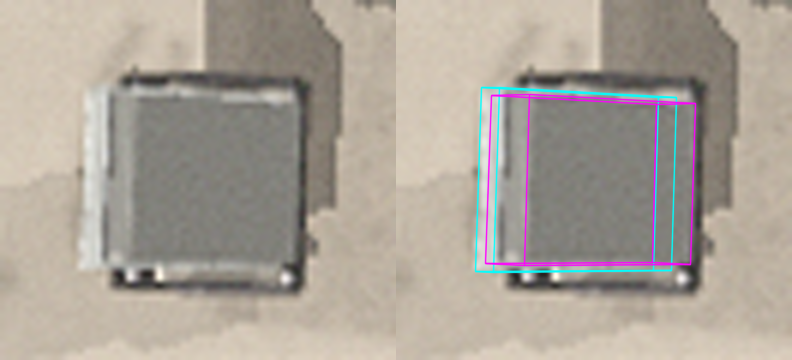

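>>> carry_out(increments="0.6 0 0 0 0 0 0; 0.6 0 0 0 0 0 0; 0.6 0 0 0 0 0 0")

```text
time_s: 26.35
tool_pos: [0.4316, 0.447, 0.3677]
tool_rot: [-139.0, -2.0, 177.6]
force: [0.0, 0.3, 0.5]
grip_width: 0.0519
```

```bash
python3 -c "
from cell import *
print(get_obs()['force'],get_obs()['time_s']);print(sign_off())"
```

```text
[0.03683782 0.29935155 0.4854687 ] 26.35
the job is handed in; nothing more can be done
None
```

I pinched lid and base together at 45 N, lifted the case off the plain stand and turned it half over. I then eased it onto the window stand's rails until about 7 N of contact, and slid it down to the ledge until about 16 N. I released it gently and backed away up the slope. The job was handed in at 26.4 s, and no verdict was given.

**Last checks:**
- In both cameras the case lies lid down between the cheeks and against the ledge. It sits within about 1 pixel (2 to 3 mm) of the modelled seat.
- One reading disagreed: in the side view, the left upper edge of the lid's skirt showed about 1.6 pixels above the model. I put this down to blur in the clear lid.
- The case looked closed all through, and the gripper measured 32 to 33 mm across it.
- The tool force was near zero at the end, so the robot touches nothing.
- The bottle, cutter and spool were found within a few pixels of where they started, about the spread of the detector. I did not work out their shifts in millimetres.
- The driver was found only in the side view at the start and only in the top view at the end, so I could not compare its position directly. The tool passed well above it.

**Where the measurements disagreed:** the two cameras differed by about 1 pixel on the window stand's position (2 to 5 mm). I relied on force contact for the final seating and on the top view to centre the case. The ledge was met about 2.6 mm higher up the slope than estimated, within that uncertainty.

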